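# Seat a printer roller in the V-block and close the hold-down

## Task

Take the metal roller from its cradle, lower it gently into the two Vs of the fixture so that it centres itself, and slide it along the Vs until its end is home against the end stop; do not drop it or force it. Then, with the roller home, bring the hold-down arm over by its cross-bar and lower it softly, without letting it fall, so that its pad is left resting on the roller. Leave the other things on the bench where they are.

Things in the scene. Friction and masses are not known exactly. Their poses are not given: they have to be found in the camera images.
- roller_center (a point): centre of the loose metal printer roller, on its axis. Body 28 mm in diameter, 120 mm long, with a stub 12 mm in diameter and 12 mm long at each end: 144 mm overall, both ends alike, 0.12 to 0.26 kg. Its x axis runs along the roller. It starts level in the cradle, its axis 45 mm above the bench.
- cradle: grey plastic cradle, fixed, 130 x 52 mm, origin at the centre of its underside. Two V-notched plates (14 mm thick, at x = +-49 mm, tops 39 mm high) carry the roller along the cradle's x axis; between them the roller can be grasped from above, over the 6 mm high base.
- fixture: steel V-block fixture, fixed. Origin on the bench straight below the roller's centre when home; x along the Vs, z up. Base 12 mm thick, x -84 to 102, y -53 to 113 mm. Hinge posts of the hold-down: y 80 to 104, x -23 to 23 mm, 112 mm tall.
- vee (a point): point on the Vs' centre line, fixed to the fixture at x 0, y 0, z 73 mm. Two 90-degree V plates 18 mm thick at x = +-43 mm, 58 mm wide, notches 40 mm wide, on a rigid saddle locked at an UNMEASURED height: the seated roller's axis lies anywhere 58 to 88 mm above the bench; find it by feel. Plate tops are level with that axis; fingers have 68 mm between the plates, to 32 mm below it.
- stop_face (a point): middle of the end stop's face, fixed to the fixture at x 72, y 0, z 73 mm; upright rigid steel plate 34 mm wide, 104 mm tall, facing the fixture's -x. The roller's end stub meets it; the roller's centre is then at fixture x = 0.
- clamp_hinge (a point): centre of the hold-down arm's hinge, fixed to the fixture at x 0, y 90, z 103 mm; the hinge axis is parallel to the fixture's x.
- clamp_bar (a point): centre of the round cross-bar (T-handle) at the free end of the hold-down arm: 12 mm in diameter, 110 mm long, parallel to the fixture's x, 165 mm from the hinge axis. The arm (16 mm wide) meets it in the middle; grasp it on either side, 12 to 55 mm from the middle.
- clamp (a joint): hold-down arm's angle (rad): 0 = level, reaching across the Vs to the fixture's -y; grows as raised. Starts 1.7 to 1.93, leaning back, held by friction (limit 1.95). Bar at y = 90 - 165 cos a, z = 103 + 165 sin a (mm, fixture frame). Below about 1.2 it falls by its own 0.32 kg. Its rubber pad, 90 mm from the hinge, underside 16 mm below the hinge-to-bar line, rests on a seated roller at -0.18 to 0.18.
- screwdriver: screwdriver with a yellow handle, 170 mm long, lying; origin at its underside. Leave alone.
- meter: red handheld meter, 85 x 165 x 46 mm, lying flat; origin at the centre of its underside. Leave alone.
- screwjar: small clear jar with steel cap, 44 mm across, 50 mm tall; origin at the centre of its underside. Leave alone.
- pulley: white plastic pulley ring, 34 mm across, 14 mm high; origin at the centre of its underside. Leave alone.
- spool: metal spool standing on end, 52 mm across, 34 mm tall; origin at the centre of its underside. Leave alone.
- partstray: black parts tray, 100 x 140 x 25 mm; origin at the centre of its underside. Leave alone.
- brush: wooden-handled brush, 160 mm long, lying; origin at its underside. Leave alone.
Things that resemble listed ones, but are neither listed nor needed, are in the scene too. Leave any purple or turquoise look-alike of the part that bears roller_center alone.

How it is judged:
By the outcome, as a careful person would: the job done as asked, in the order asked, and still so for the second after the job is handed in, with the robot touching nothing.
It also fails if it takes over 72 s, if anything falls off the work surface, if the arm or the gripper's body presses on something with over 40 N, if the wrist force passes 120 N, or if a joint passes its speed limit or range.

## Robot

A 7-joint arm with a two-finger parallel gripper is mounted at the origin on the work surface. World frame = base frame: x ahead of the robot, y to its left, z up, the work surface at z = 0. Lengths are in m, angles in rad, forces in N, time in s.
With the tool pointing down it reaches from about 0.4 to 0.85 m from the base axis. Payload 10.4 kg.
Tool frame: the origin (TCP) lies on the front face of the gripper's body, between the roots of the fingers; the fingertips stand 70 mm ahead of it and the grasp point (between the pads) lies 51 mm ahead of it (grasp_offset is the distance from the TCP to the grasp point, in m); z points along the fingers, y is the direction in which the jaws open and shut (so a half turn about z gives the same grasp; the last joint's range is limited). The gripper opens to 87 mm and grips with 3 to 60 N. Pads are 19 mm wide; open, the fingers measure 117 mm over their backs; the gripper's body (75 mm by 190 mm) begins 51 mm behind the grasp point.
Start: joints at [-0.023, 0.332, -0.065, 1.46, 0.022, 1.35, -0.088], TCP at [0.625, 0, 0.292] pointing down, gripper open.
Joint ranges: [-2.6, 2.6], [-0.5, 2.12], [-1.47, 1.34], [0.16, 2.42], [-1.27, 4.41], [0.06, 2.06], [-2.6, 2.6]. Speed limits (rad/s): [2.22, 2.22, 2.79, 2.79, 3.14, 3.14, 3.14].

## Interface

Orientations are given as a unit quaternion [x, y, z, w].
In Python, from bench import * gives the robot as it stands. The module is installed in compiled form; this text tells all that it offers.
- The arm moves only by the tool arm_command, never from a script. Its argument "commands" is a list of rows, each a list of 3 entries, a list of its own where there are three numbers: the opening in per cent of the stroke, from 0 (shut) to 100 (fully open), then the shift along the tool's x, y, z in m, then the turn, a rotation vector about the tool's x, y, z in rad. A call has exactly 10 rows; each row is the pose to reach, as a shift and turn from the pose commanded when the call began, along the tool's axes at that moment; what a row does not reach only later rows make up. A row lasts 1/12 s, in which the tool goes at most 41.7 mm and 7.16 degrees, less where a joint would pass 70% of its speed; a pose out of reach is approached as far as the arm can. A call with a gripper value outside its range is refused whole. The fingers move at their own pace and stop on an object; "squeeze" is the grip in N (left out, the last holds). Time passes only in rows, so rows that repeat a pose let the fingers close, or fill a call up. It gives the time, the measured TCP pose, the force and the opening at its end, in the units of the state.
- read_state(): the state, without advancing time (a new reading comes with each control period).
- camera(name): name is "scene" or "side" or "wrist"; returns a dict with "pixels" (384x512x3 uint8, red, green, blue), "fx", "fy", "cx", "cy" (pixels), "rvec" (rotation vector, rad) and "tvec" (3), from world to camera coordinates, as OpenCV has them; the wrist camera has in their place "mount" (4x4, takes a point from camera to tool coordinates, whose origin is the TCP and whose axes are the flange's). Camera axes: x right, y down, z forward; pixel columns grow to the right and rows downward; lengths in m; the calibration is good to about 2 mm. A picture is of the moment at which its call begins: read the wrist's pose just before it. There is no depth.
- close_job(): hands the job in, once; it reports no verdict.
The state is a dict: "time": time; "joint_positions": joint angles; "joint_vel": joint speeds; "joint_torque": joint torques, N m; "ee_pos": TCP position; "eef_rot": TCP orientation; "ft_force": force on the tool from outside, world axes, zero at the start; "torque": the same for the moment, N m; "width": finger opening in m.
Only numpy, scipy, OpenCV 4.12 (cv2) and the standard library are available. Lean on these libraries where they do the work, as an engineer would, in place of code of your own. Each camera call takes 0.05 s, during which the arm holds its last target.

## Working session

There is one attempt and no reset: what is moved stays moved. The work goes in short steps, Python scripts to look and compute and a tool call to move; the robot and the scene stay as the last step left them, time stands still between calls to the robot, and variables do not carry over. Pictures are saved under pics/ and viewed, and the job is handed in when it is done.

Besides the shell and the picture viewer there is one more tool, called after "Call:" by a JSON object that holds its "api" and its "payload", one argument or row to a line. arm_command: Moves the arm, as the interface text tells. Its arguments: {"type":"object","properties":{"commands":{"type":"array","items":{"type":"array"}},"squeeze":{"type":"number"}},"required":["commands"]}

```bash
mkdir -p pics; python3 - <<'E'
from bench import *
import cv2
s=read_state(); print({k:(v if not hasattr(v,'__len__') else [round(float(x),4) for x in v]) for k,v in s.items()})
for n in ["scene","side","wrist"]:
    c=camera(n); cv2.imwrite(f"pics/{n}0.png",c["pixels"][:,:,::-1])
    print(n,{k:v for k,v in c.items() if k!="pixels"})
E
```

```text
{'time': 0.0, 'joint_positions': [-0.0226, 0.3328, -0.0647, 1.4609, 0.0216, 1.3499, -0.0885], 'joint_vel': [0.0, -0.0006, 0.0012, -0.0002, -0.0003, 0.0009, 0.0003], 'joint_torque': [-0.0001, -62.3246, 0.0244, -38.9891, -0.0614, 0.0398, 0.0002], 'ee_pos': [0.6247, -0.0, 0.2915], 'eef_rot': [0.7071, 0.7071, -0.0005, -0.0005], 'ft_force': [0.215, -0.6398, -0.4246], 'torque': [0.0018, 0.0267, -0.0007], 'width': 0.08685342821470446}
scene {'fx': 407.22189138903485, 'fy': 407.22189138903485, 'cx': 255.99646201999764, 'cy': 190.86824197668858, 'rvec': array([ 2.12749156,  1.53685106, -0.48139844]), 'tvec': array([-0.12959106, -0.43107352,  1.45821004])}
side {'fx': 351.8602996356267, 'fy': 351.8602996356267, 'cx': 253.99670597636657, 'cy': 194.51613874168484, 'rvec': array([ 2.21293767, -0.67803056,  0.30580205]), 'tvec': array([-0.50209939,  0.24720198,  0.75318779])}
wrist {'fx': 295.5639726167284, 'fy': 295.5639726167284, 'cx': 253.29481172994818, 'cy': 192.20483060071138, 'mount': array([[-2.61555738e-04, -9.58107446e-01, -2.86408891e-01,
         7.82325185e-02],
       [ 9.99999741e-01, -5.84382641e-05, -7.17734472e-04,
        -5.57036931e-04],
       [ 6.70929504e-04, -2.86409005e-01,  9.58107213e-01,
        -9.23263261e-02],
       [ 0.00000000e+00,  0.00000000e+00,  0.00000000e+00,
         1.00000000e+00]])}
```

View pics/scene0.png

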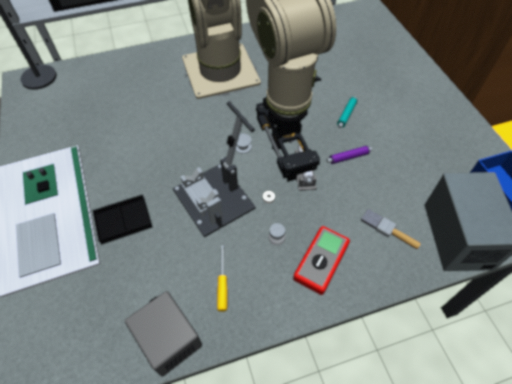

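View pics/side0.png

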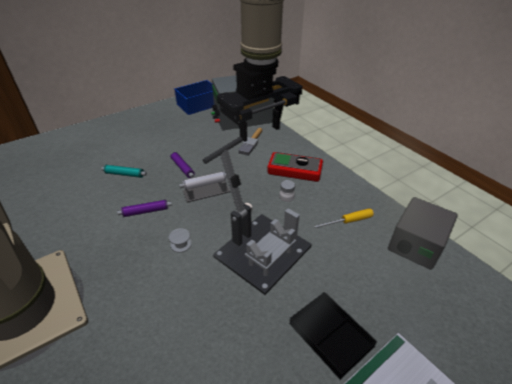

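View pics/wrist0.png

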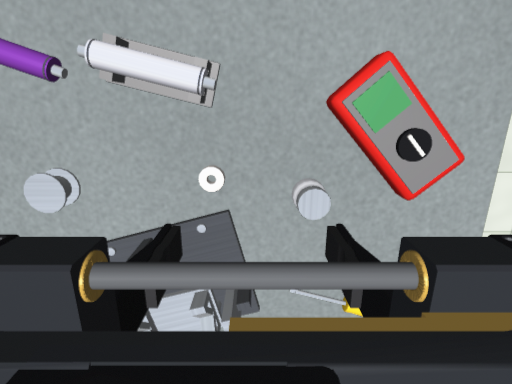

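```bash
cat > h.py <<'E'
from bench import *
import numpy as np, cv2
from scipy.spatial.transform import Rotation as R
def cam(n):
    s=read_state(); c=camera(n)
    if n=="wrist":
        T=np.eye(4);T[:3,:3]=R.from_quat(s["eef_rot"]).as_matrix();T[:3,3]=s["ee_pos"]
        M=T@np.array(c["mount"]); c["Rwc"]=M[:3,:3]; c["o"]=M[:3,3]
    else:
        Rm=R.from_rotvec(c["rvec"]).as_matrix(); c["Rwc"]=Rm.T; c["o"]=-Rm.T@c["tvec"]
    return c
def ray(c,u,v):
    d=c["Rwc"]@np.array([(u-c["cx"])/c["fx"],(v-c["cy"])/c["fy"],1]); return c["o"],d/np.linalg.norm(d)
def plane(c,u,v,z):
    o,d=ray(c,u,v); return o+d*(z-o[2])/d[2]
def proj(c,p):
    q=c["Rwc"].T@(np.array(p)-c["o"]); return np.array([c["fx"]*q[0]/q[2]+c["cx"],c["fy"]*q[1]/q[2]+c["cy"]])
def tri(rays):
    A=0;b=0
    for o,d in rays:
        P=np.eye(3)-np.outer(d,d);A=A+P;b=b+P@o
    p=np.linalg.solve(A,b); return p,[np.linalg.norm((np.eye(3)-np.outer(d,d))@(p-o)) for o,d in rays]
def crop(c,name,x0,y0,w,h,k):
    im=c["pixels"][y0:y0+h,x0:x0+w,::-1]; cv2.imwrite("pics/"+name,cv2.resize(im,None,fx=k,fy=k,interpolation=cv2.INTER_CUBIC))
E
python3 - <<'E'
from h import *
c=cam("scene"); crop(c,"sc1.png",160,90,130,150,4)
d=cam("side"); crop(d,"sd1.png",160,120,170,180,3)
w=cam("wrist")
for u,v in [(80,50),(213,84)]: print(plane(w,u,v,.045), proj(c,plane(w,u,v,.045)),proj(d,plane(w,u,v,.045)))
crop(w,"w1.png",60,20,180,100,4)
E
```

```text
[0.44235086 0.13232219 0.045     ] [301.05214601 142.43761039] [179.5037928 186.2442103]
[0.58043684 0.09875765 0.045     ] [308.24200165 181.41262307] [227.76729014 175.3133056 ]
```

View pics/sc1.png

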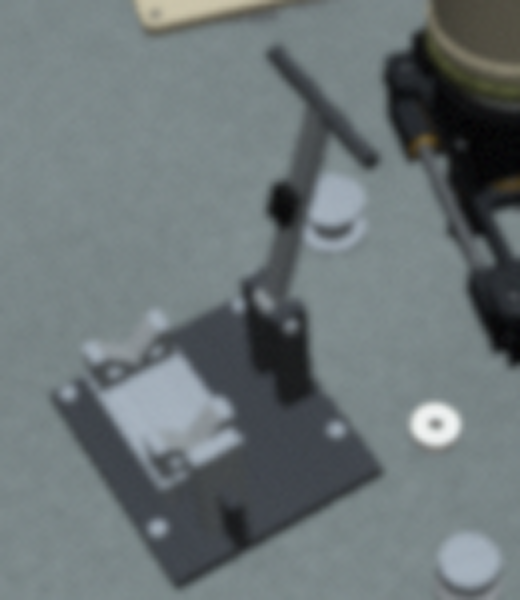

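View pics/sd1.png

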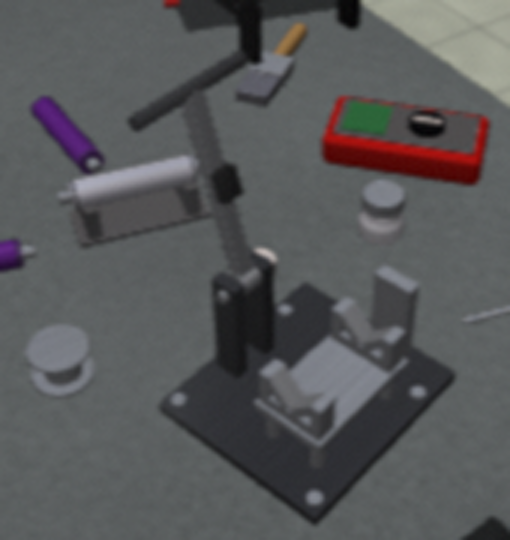

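View pics/w1.png

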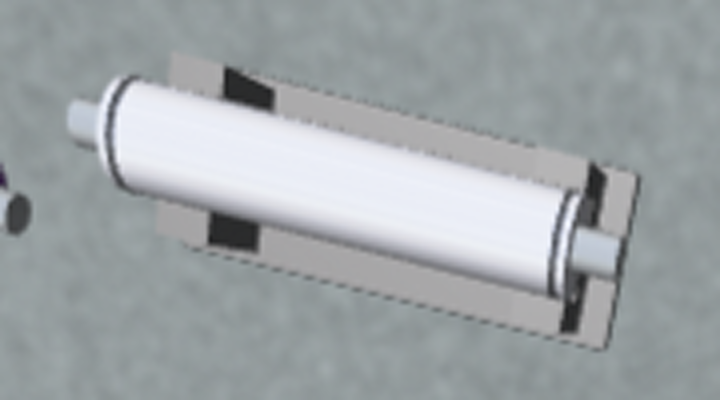

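```bash
python3 - <<'E'
from h import *
sc=cam("scene"); sd=cam("side"); w=cam("wrist")
F=np.array([[102,113],[102,-53],[-84,-53],[-84,113]])/1000
ps=[(262.7,214.7),(310.7,245.3),(265,292.7),(214.3,255)]
pc=[(255,207.5),(205.5,235.5),(173,188.7)]
A=np.array([plane(sd,*p,.012)[:2] for p in ps]); B=np.array([plane(sc,*p,.012)[:2] for p in pc])
print(A);print(B)
def fit(F,A):
    f=F-F.mean(0);a=A-A.mean(0); th=np.arctan2((f[:,0]*a[:,1]-f[:,1]*a[:,0]).sum(),(f*a).sum()); r=np.array([[np.cos(th),-np.sin(th)],[np.sin(th),np.cos(th)]]); t=A.mean(0)-r@F.mean(0)
    return th,t,np.abs(F@r.T+t-A).max()
print(fit(F,A),fit(F[:3],B)); th,t,e=fit(np.vstack([F,F[:3]]),np.vstack([A,B])); print(th,t,e)
# bar ends two views
e1=tri([ray(sc,160+275/4,90+50/4),ray(sd,160+135/3,120+123/3)]); e2=tri([ray(sc,160+373/4,90+160/4),ray(sd,160+245/3,120+60/3)]);print(e1,e2)
a=plane(w,77,49.5,.045);b=plane(w,215.7,84,.045);print(a,b,(a+b)/2,np.linalg.norm(a-b),np.degrees(np.arctan2(*(b-a)[1::-1])))
# saddle, V tops: stop corners
E
```

```text
[[ 0.59070274 -0.06495704]
 [ 0.62740333 -0.21956272]
 [ 0.45536876 -0.26600459]
 [ 0.41449954 -0.1122988 ]]
[[ 0.59484585 -0.06137356]
 [ 0.63587715 -0.21197117]
 [ 0.46125615 -0.26304347]]
(np.float64(0.2557637930135535), array([ 0.52087589, -0.19700676]), np.float64(0.005562713950238551)) (np.float64(0.26675479591428564), array([ 0.52602287, -0.19159097]), np.float64(0.005673383064183607))
0.26520025972352346 [ 0.52324204 -0.19466563] 0.008164232338700117
(array([ 0.4348199 , -0.07414569,  0.26072702]), [np.float64(0.0006409650734360727), np.float64(0.0006409650734361283)]) (array([ 0.540105  , -0.0459822 ,  0.25929235]), [np.float64(0.0020922876577179304), np.float64(0.002092287657717985)])
[0.4393958  0.13289255 0.045     ] [0.58353412 0.09882612 0.045     ] [0.51146496 0.11585933 0.045     ] 0.14810933451516597 -13.297582605104587
```

Call:
{"api": "arm_command", "payload": {
  "commands": [
    [100,[0.04,0,0],[0,0,-0.1]],
    [100,[0.08,0,0],[0,0,-0.2]],
    [100,[0.116,0,0],[0,0,-0.32]],
    [100,[0.116,-0.02,0.01],[0,0,-0.44]],
    [100,[0.116,-0.04,0.02],[0,0,-0.56]],
    [100,[0.116,-0.06,0.035],[0,0,-0.68]],
    [100,[0.116,-0.08,0.05],[0,0,-0.8]],
    [100,[0.116,-0.1,0.065],[0,0,-0.92]],
    [100,[0.116,-0.113,0.08],[0,0,-1.04]],
    [100,[0.116,-0.113,0.08],[0,0,-1.16]]
  ]
}}

```text
time: 1.28
ee_pos: [0.5087, 0.1158, 0.2096]
eef_rot: [0.201, 0.98, -0.001, -0.002]
ft_force: [-0.2, 0.7, -0.6]
width: 0.0872
```

```bash
python3 - <<'E'
from h import *
s=read_state(); print(s["ee_pos"],s["time"],s["joint_positions"],R.from_quat(s["eef_rot"]).as_matrix().round(3),s["ft_force"])
w=cam("wrist"); cv2.imwrite("pics/w2.png",w["pixels"][:,:,::-1])
E
```

```text
[0.50870619 0.11581722 0.20959235] 1.2833 [-0.04722342  0.1902685  -0.29201314  1.82218973  0.05971347  1.14224902
  0.80756565] [[-0.92   0.393 -0.004]
 [ 0.393  0.92  -0.001]
 [ 0.003 -0.003 -1.   ]] [-0.21718294  0.65625291 -0.60541415]
```

View pics/w2.png

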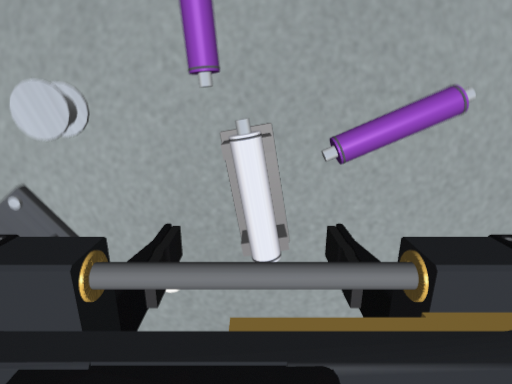

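```bash
python3 - <<'E'
from h import *
w=cam("wrist"); im=w["pixels"].astype(int)
m=(im.min(2)>205).astype(np.uint8)
n,l,st,ce=cv2.connectedComponentsWithStats(m); k=l[200,257]; print(st[k])
P=[]
for v in range(150,245,8):
    u=np.where(l[v]==k)[0]; P.append(plane(w,(u.min()+u.max())/2,v,.049)[:2])
P=np.array(P); vx,vy,x0,y0=cv2.fitLine(P.astype(np.float32),2,0,.01,.01).ravel(); print(np.degrees(np.arctan2(vy,vx)),x0,y0)
far=plane(w,241,121,.045); print(far)
print("cradle far edge",plane(w,221,131,.006),plane(w,270,124,.006))
d=np.array([vx,vy]); d=d if d[0]>0 else -d
c=np.array([x0,y0]); p=c+d*((far[:2]-c)@d); print("end",p,"centre",p+.072*d)
E
```

```text
[ 234  136   42  123 2862]
-13.781661 0.50950015 0.116718374
[0.44539184 0.13041387 0.045     ]
cradle far edge [0.44781767 0.10601252 0.006     ] [0.46019702 0.15325201 0.006     ]
end [0.44586133 0.13232797] centre [0.51578849 0.11517594]
```

Call:
{"api": "arm_command", "payload": {
  "commands": [
    [100,[-0.005,0.002,0.012],[0,0,-0.05]],
    [100,[-0.005,0.002,0.026],[0,0,-0.1]],
    [100,[-0.005,0.002,0.04],[0,0,-0.15]],
    [100,[-0.005,0.002,0.054],[0,0,-0.164]],
    [100,[-0.005,0.002,0.068],[0,0,-0.164]],
    [100,[-0.005,0.002,0.082],[0,0,-0.164]],
    [100,[-0.005,0.002,0.094],[0,0,-0.164]],
    [100,[-0.005,0.002,0.104],[0,0,-0.164]],
    [100,[-0.005,0.002,0.1095],[0,0,-0.164]],
    [100,[-0.005,0.002,0.1095],[0,0,-0.164]]
  ],
  "squeeze": 20
}}

```text
time: 2.22
ee_pos: [0.5171, 0.1157, 0.1018]
eef_rot: [0.124, 0.992, -0.0, -0.001]
ft_force: [-0.2, -0.9, -0.4]
width: 0.087
```

Call:
{"api": "arm_command", "payload": {
  "commands": [
    [40,[0,0,0],[0,0,0]],
    [30,[0,0,0],[0,0,0]],
    [20,[0,0,0],[0,0,0]],
    [10,[0,0,0],[0,0,0]],
    [10,[0,0,0],[0,0,0]],
    [10,[0,0,0],[0,0,0]],
    [10,[0,0,0],[0,0,0]],
    [10,[0,0,0],[0,0,0]],
    [10,[0,0,0],[0,0,0]],
    [10,[0,0,0],[0,0,0]]
  ],
  "squeeze": 20
}}

```text
time: 3.05
ee_pos: [0.5174, 0.1156, 0.1028]
eef_rot: [0.123, 0.992, -0.0, -0.0]
ft_force: [-4.3, -14.4, 6.0]
width: 0.0282
```

```bash
python3 - <<'E'
from h import *
s=read_state(); print(s["ee_pos"],s["time"],R.from_quat(s["eef_rot"]).as_matrix().round(4),s["ft_force"],s["width"])
w=cam("wrist"); cv2.imwrite("pics/w3.png",w["pixels"][:,:,::-1])
E
```

```text
[0.51735618 0.11559695 0.10275323] 3.05 [[-9.697e-01  2.443e-01 -2.000e-04]
 [ 2.443e-01  9.697e-01 -5.000e-04]
 [ 0.000e+00 -5.000e-04 -1.000e+00]] [ -4.28236324 -14.39805128   5.97335328] 0.02821355628606879
```

View pics/w3.png

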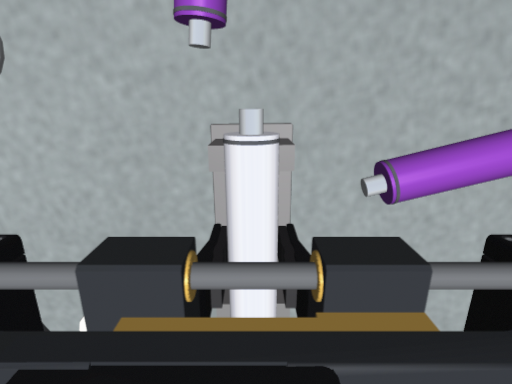

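```bash
python3 - <<'E'
from h import *
w=cam("wrist"); s=read_state(); Rt=R.from_quat(s["eef_rot"]).as_matrix()
p=plane(w,251,109,.049); q=Rt.T@(p-s["ee_pos"]); print(p,q,"centre tool x",q[0]-.072)
for u,v in [(224,138),(278,138)]: print(Rt.T@(plane(w,u,v,.045)-s["ee_pos"]))
E
```

```text
[0.44231257 0.13218779 0.049     ] [ 0.07686818 -0.00167444  0.05373526] centre tool x 0.004868177865528081
[ 0.06278327 -0.01530589  0.05774751]
[0.06278659 0.01181972 0.05771569]
```

Call:
{"api": "arm_command", "payload": {
  "commands": [
    [10,[0,0,-0.004],[0,0,0]],
    [10,[0,0,-0.012],[0,0,0]],
    [10,[0,0,-0.03],[0,0,0]],
    [10,[0,0,-0.06],[0,0,0]],
    [10,[0,0,-0.095],[0,0,0]],
    [10,[0,0,-0.13],[0,0,0]],
    [10,[0,0,-0.165],[0,0,-0.05]],
    [10,[0,0,-0.2],[0,0,-0.1]],
    [10,[0,0,-0.235],[0,0,-0.15]],
    [10,[0,0,-0.27],[0,0,-0.2]]
  ]
}}

```text
time: 3.98
ee_pos: [0.5167, 0.1163, 0.3754]
eef_rot: [0.022, 1.0, 0.0, 0.0]
ft_force: [0.3, 0.8, -1.4]
width: 0.0275
```

```bash
cat > st.py <<'E'
from h import *
def st():
    s=read_state(); Rt=R.from_quat(s["eef_rot"]).as_matrix(); print("t",round(s["time"],2),"p",np.round(s["ee_pos"],4),"f",np.round(s["ft_force"],1),"w",round(s["width"],4),"j",np.round(s["joint_positions"],2)); return np.array(s["ee_pos"]),Rt
def to(p,Rm):
    "print shift, rotvec to target tcp p, rotation Rm"
    q,Rt=st(); print("shift",np.round(Rt.T@(np.array(p)-q),4),"rot",np.round(R.from_matrix(Rt.T@Rm).as_rotvec(),4))
def tool(th,tilt=0):
    fx=np.array([np.cos(th),np.sin(th),0]); fy=np.array([-np.sin(th),np.cos(th),0]); z=np.array([0,0,-1.])
    M=np.column_stack([-fx,fy,z]); return R.from_rotvec(fx*tilt).as_matrix()@M
E
python3 - <<'E'
from st import *
th=.262; t=np.array([.5232,-.1947])
p=t-.012*np.array([np.cos(th),np.sin(th)])
# roller centre is +.004 tool x = fixture -x -> tcp +.004
p=p+.004*np.array([np.cos(th),np.sin(th)])
to([*p,.37],tool(th))
E
```

```text
t 3.98 p [0.5167 0.1163 0.3754] f [ 0.3  0.8 -1.4] w 0.0275 j [-0.01  0.11 -0.32  1.56  0.03  1.48  1.19]
shift [-0.0123 -0.3128  0.0052] rot [ 0.0004  0.0011 -0.3055]
```

Call:
{"api": "arm_command", "payload": {
  "commands": [
    [10,[0,-0.02,0],[0,0,-0.03]],
    [10,[-0.002,-0.05,0],[0,0,-0.06]],
    [10,[-0.004,-0.085,0],[0,0,-0.09]],
    [10,[-0.006,-0.12,0],[0,0,-0.12]],
    [10,[-0.008,-0.155,0],[0,0,-0.16]],
    [10,[-0.01,-0.19,0],[0,0,-0.2]],
    [10,[-0.012,-0.225,0],[0,0,-0.24]],
    [10,[-0.012,-0.26,0],[0,0,-0.27]],
    [10,[-0.012,-0.29,0],[0,0,-0.305]],
    [10,[-0.012,-0.313,0],[0,0,-0.305]]
  ]
}}

```text
time: 4.82
ee_pos: [0.514, -0.2, 0.3734]
eef_rot: [-0.129, 0.992, -0.0, 0.0]
ft_force: [0.2, 0.1, -1.7]
width: 0.0274
```

```bash
python3 - <<'E'
from st import *
st()
w=cam("wrist"); cv2.imwrite("pics/w4.png",w["pixels"][:,:,::-1])
c=cam("scene"); crop(c,"sc4.png",160,90,150,150,4)
d=cam("side"); crop(d,"sd4.png",150,80,200,220,3)
E
```

```text
t 4.82 p [ 0.514  -0.2     0.3734] f [ 0.2  0.1 -1.7] w 0.0274 j [ 0.34  0.14 -0.06  1.53  0.01  1.47  2.11]
```

View pics/w4.png

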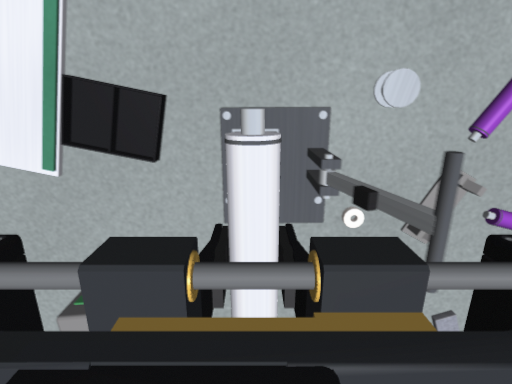

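View pics/sd4.png

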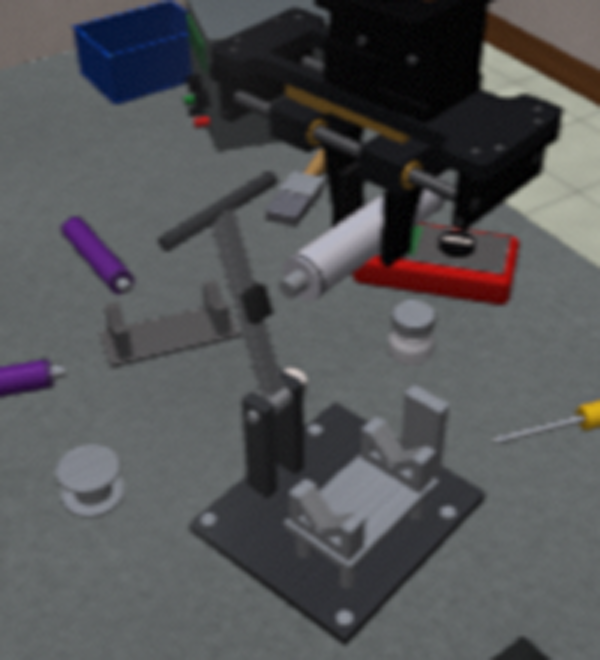

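```bash
python3 - <<'E'
from h import *
w=cam("wrist"); crop(w,"w5.png",205,95,140,140,5)
E
```

```text
(no output)
```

View pics/w5.png

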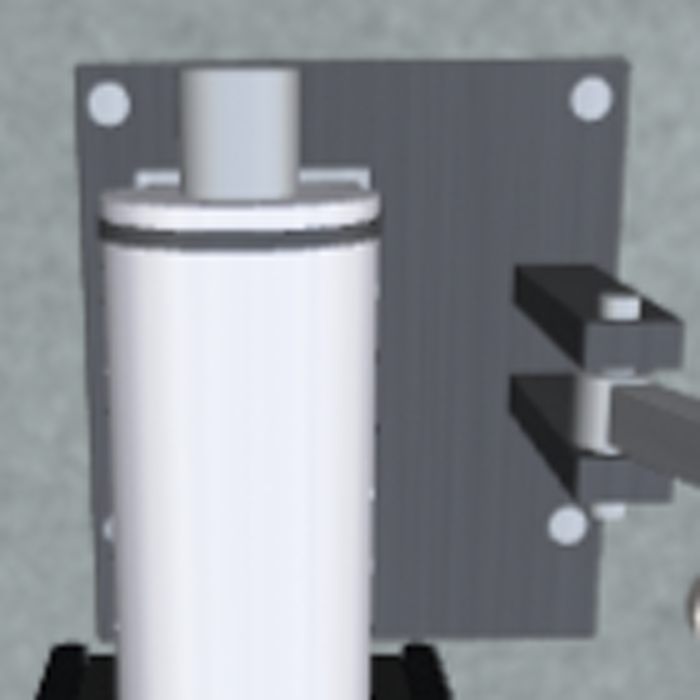

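```bash
python3 - <<'E'
from st import *
w=cam("wrist"); p,Rt=st()
px=[(78,66),(629,60),(597,636),(98,638)]
F=np.array([[-84,-53],[-84,113],[102,113],[102,-53]])/1000
A=np.array([plane(w,205+(u-.5)/5,95+(v-.5)/5,.012)[:2] for u,v in px])
f=F-F.mean(0);a=A-A.mean(0)
print(A,[np.linalg.norm(A[i]-A[i-1]) for i in range(4)])
th=np.arctan2((f[:,0]*a[:,1]-f[:,1]*a[:,0]).sum(),(f*a).sum()); r=np.array([[np.cos(th),-np.sin(th)],[np.sin(th),np.cos(th)]]); t=A.mean(0)-r@F.mean(0)
print(th,t,F@r.T+t-A)
# hinge ends: pins top-right (620,305) & (608,512) approx z .103
for u,v in [(622,305),(608,508)]:
    q=plane(w,205+u/5,95+v/5,.105)[:2]; print("pin fix",r.T@(q-t))
# roller in tool: stub end & body sides
z=p[2]-.058
for u,v in [(183,75),(298,75)]: print(Rt.T@(plane(w,205+u/5,95+v/5,z)-p))
for u,v in [(103,215),(380,215),(112,500),(374,500)]: print("b",Rt.T@(plane(w,205+u/5,95+v/5,z)-p))
E
```

```text
t 5.07 p [ 0.5149 -0.1962  0.3731] f [ 0.3  0.4 -1.1] w 0.0275 j [ 0.34  0.14 -0.06  1.53  0.01  1.47  2.1 ]
[[ 0.45586127 -0.26289874]
 [ 0.41286604 -0.10619975]
 [ 0.58874769 -0.05670858]
 [ 0.63135315 -0.21584157]] [np.float64(0.18169142671388677), np.float64(0.16249050526511324), np.float64(0.18271215490901466), np.float64(0.16473777909734852)]
0.26660690438472473 [ 0.52142879 -0.19172341] [[-0.00150143 -0.00208282]
 [-0.0022405   0.00135347]
 [ 0.00130654  0.00086582]
 [ 0.00243539 -0.00013647]]
pin fix [-0.02528222  0.08990067]
pin fix [0.02695542 0.08967865]
[ 0.07704014 -0.0067373   0.05793476]
[0.07701716 0.00453027 0.05794206]
b [ 0.0634855  -0.01496637  0.05794016]
b [0.06342846 0.0129003  0.05795821]
b [ 0.03348323 -0.01487283  0.05796395]
b [0.0334257  0.01300397 0.057982  ]
```

```bash
cat >> st.py <<'E'
TH=.2655; T0=np.array([.5213,-.191])
FX=np.array([np.cos(TH),np.sin(TH),0]);FY=np.array([-np.sin(TH),np.cos(TH),0]);FZ=np.array([0,0,1.])
def W(x,y,z): return np.array([*T0,0])+FX*x+FY*y+FZ*z
def fixf():
    s=read_state(); f=np.array(s["ft_force"]); return np.round([f@FX,f@FY,f[2]],2)
def goal(x,y,z,tilt,off=.058,ox=.004):
    M=tool(TH,tilt); to(W(x,y,z)-M@np.array([ox,0,off]),M)
def where(off=.058,ox=.004):
    p,Rt=st(); q=p+Rt@np.array([ox,0,off])-np.array([*T0,0]); print("roller fix",np.round([q@FX,q@FY,q[2]],4),"F",fixf())
E
python3 - <<'E'
from st import *
where(); goal(-.012,0,.125,.35)
E
```

```text
t 5.07 p [ 0.5149 -0.1962  0.3731] f [ 0.3  0.4 -1.1] w 0.0275 j [ 0.34  0.14 -0.06  1.53  0.01  1.47  2.1 ]
roller fix [-0.0114 -0.0033  0.3151] F [ 0.38  0.31 -1.11]
t 5.07 p [ 0.5149 -0.1962  0.3731] f [ 0.3  0.4 -1.1] w 0.0275 j [ 0.34  0.14 -0.06  1.53  0.01  1.47  2.1 ]
shift [ 0.0006 -0.0167  0.1936] rot [-0.3494  0.0019 -0.0059]
```

Call:
{"api": "arm_command", "payload": {
  "commands": [
    [10,[0,-0.002,0.012],[-0.035,0,-0.001]],
    [10,[0,-0.004,0.03],[-0.07,0,-0.002]],
    [10,[0,-0.006,0.052],[-0.11,0,-0.003]],
    [10,[0,-0.008,0.076],[-0.15,0,-0.004]],
    [10,[0,-0.01,0.1],[-0.19,0,-0.005]],
    [10,[0,-0.012,0.124],[-0.23,0,-0.006]],
    [10,[0,-0.014,0.148],[-0.27,0,-0.006]],
    [10,[0,-0.016,0.17],[-0.31,0,-0.006]],
    [10,[0,-0.017,0.185],[-0.335,0.002,-0.006]],
    [10,[0,-0.017,0.193],[-0.35,0.002,-0.006]]
  ]
}}

```text
time: 5.9
ee_pos: [0.5188, -0.2124, 0.1777]
eef_rot: [-0.13, 0.976, 0.174, -0.025]
ft_force: [0.6, -1.3, -1.5]
width: 0.0272
```

```bash
python3 - <<'E'
from st import *
where(); goal(-.012,0,.095,.35)
w=cam("wrist"); cv2.imwrite("pics/w6.png",w["pixels"][:,:,::-1])
c=cam("scene"); crop(c,"sc6.png",160,90,150,150,4)
d=cam("side"); crop(d,"sd6.png",150,80,200,220,3)
where()
E
```

```text
t 5.9 p [ 0.5188 -0.2124  0.1777] f [ 0.6 -1.3 -1.5] w 0.0272 j [ 0.48  0.43 -0.05  1.61 -0.25  1.34  2.36]
roller fix [-0.0122  0.      0.1233] F [ 0.24 -1.42 -1.47]
t 5.9 p [ 0.5188 -0.2124  0.1777] f [ 0.6 -1.3 -1.5] w 0.0272 j [ 0.48  0.43 -0.05  1.61 -0.25  1.34  2.36]
shift [-0.0001 -0.0096  0.0265] rot [ 0.0035 -0.0027 -0.0006]
t 6.05 p [ 0.5195 -0.2129  0.18  ] f [ 0.2 -0.6 -1.3] w 0.0272 j [ 0.48  0.43 -0.05  1.61 -0.25  1.34  2.35]
roller fix [-0.0115 -0.0008  0.1256] F [ 0.   -0.62 -1.3 ]
```

View pics/w6.png

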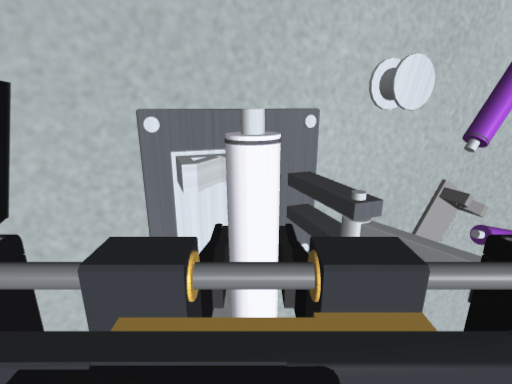

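View pics/sd6.png

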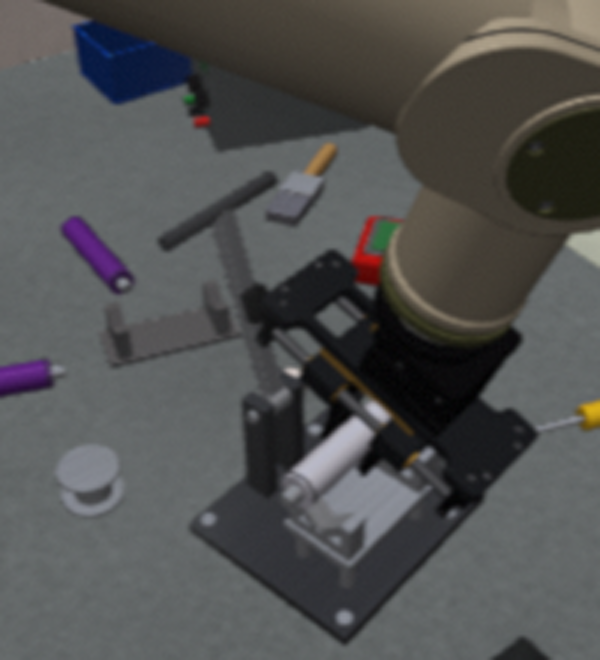

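View pics/sc6.png

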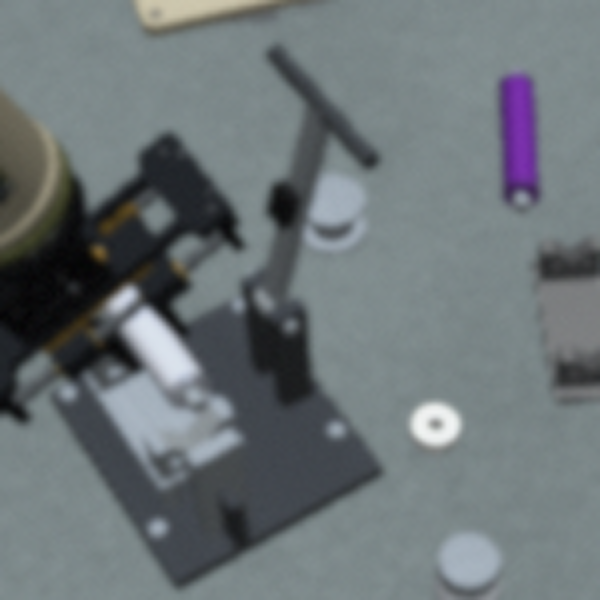

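```bash
python3 - <<'E'
from st import *
import cv2
d=cam("side"); c=cam("scene")
im=cv2.imread("pics/side0.png"); cv2.imwrite("pics/a.png",cv2.resize(im[220:300,210:315],None,fx=7,fy=7,interpolation=cv2.INTER_CUBIC))
def onx(cm,u,v,x):
    o,r=ray(cm,u,v); k=(x-(o-np.array([*T0,0]))@FX)/(r@FX); q=o+k*r-np.array([*T0,0]); return np.round([q@FX,q@FY,q[2]],4)
# predicted pixel positions for axis heights
for z in (.058,.073,.088):
    print(z,[np.round((proj(d,W(x,y,z))-[210,220])*7) for x,y in [(-.052,.029),(-.052,.020),(-.052,-.029),(-.052,-.020),(.034,.029),(.034,-.029)]])
print([np.round((proj(d,W(.072,y,.104))-[210,220])*7) for y in (-.017,.017)])
E
```

```text
0.058 [array([249., 218.]), array([270., 232.]), array([387., 313.]), array([365., 298.]), array([415.,  70.]), array([551., 154.])]
0.073 [array([248., 188.]), array([269., 202.]), array([388., 283.]), array([366., 268.]), array([416.,  40.]), array([554., 124.])]
0.088 [array([247., 157.]), array([269., 171.]), array([389., 252.]), array([367., 237.]), array([418.,   9.]), array([557.,  93.])]
[array([599., -22.]), array([517., -68.])]
```

View pics/a.png

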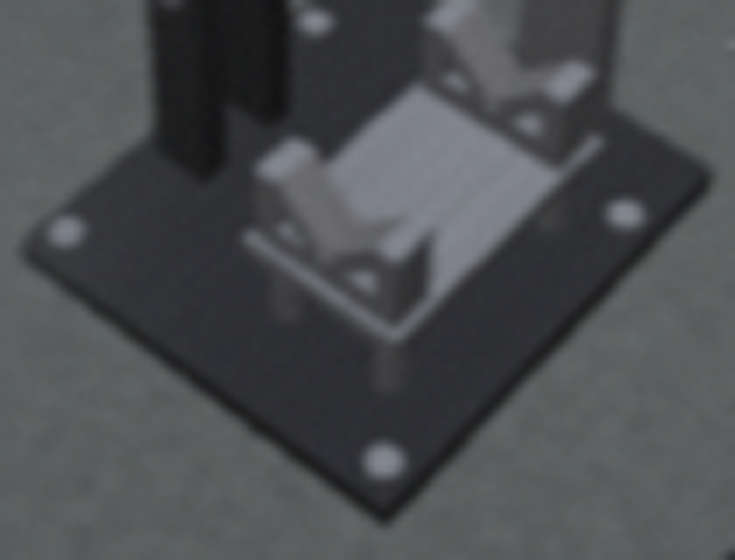

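Call:
{"api": "arm_command", "payload": {
  "commands": [
    [10,[0,-0.001,0.004],[0,0,0]],
    [10,[0,-0.003,0.008],[0,0,0]],
    [10,[0,-0.004,0.012],[0,0,0]],
    [10,[0,-0.006,0.016],[0,0,0]],
    [10,[0,-0.007,0.02],[0,0,0]],
    [10,[0,-0.008,0.024],[0,0,0]],
    [10,[0,-0.01,0.028],[0,0,0]],
    [10,[0,-0.011,0.031],[0,0,0]],
    [10,[0,-0.0115,0.033],[0,0,0]],
    [10,[0,-0.0115,0.033],[0,0,0]]
  ]
}}

```text
time: 6.98
ee_pos: [0.5187, -0.2132, 0.1443]
eef_rot: [-0.13, 0.976, 0.173, -0.024]
ft_force: [0.2, 0.9, -1.9]
width: 0.0272
```

```bash
python3 - <<'E'
from st import *
where()
d=cam("side"); crop(d,"sd7.png",190,170,140,120,5)
E
```

```text
t 6.98 p [ 0.5187 -0.2132  0.1443] f [ 0.2  0.9 -1.9] w 0.0272 j [ 0.48  0.47 -0.05  1.64 -0.25  1.28  2.37]
roller fix [-0.0124 -0.0008  0.0898] F [ 0.39  0.82 -1.91]
```

View pics/sd7.png

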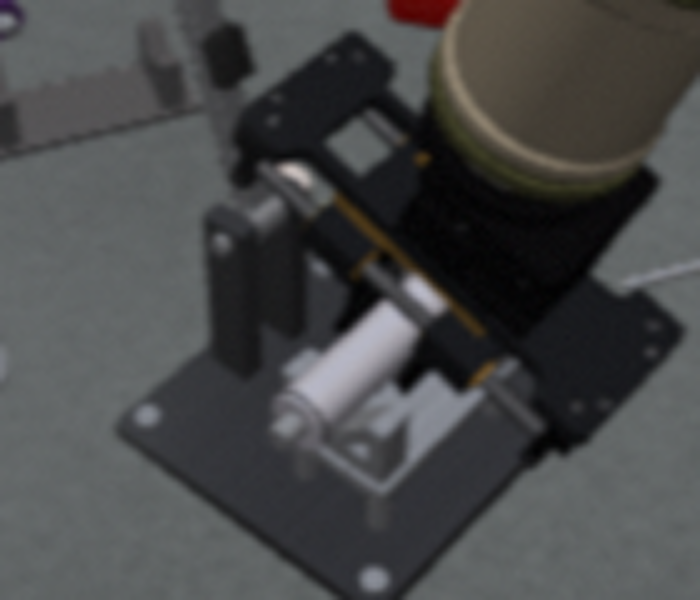

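Call:
{"api": "arm_command", "payload": {
  "commands": [
    [10,[0,-0.0001,0.0004],[0,0,0]],
    [10,[0,-0.0002,0.0008],[0,0,0]],
    [10,[0,-0.0004,0.0012],[0,0,0]],
    [10,[0,-0.0005,0.0016],[0,0,0]],
    [10,[0,-0.0007,0.0019],[0,0,0]],
    [10,[0,-0.0007,0.0019],[0,0,0]],
    [10,[0,-0.0007,0.0019],[0,0,0]],
    [10,[0,-0.0007,0.0019],[0,0,0]],
    [10,[0,-0.0007,0.0019],[0,0,0]],
    [10,[0,-0.0007,0.0019],[0,0,0]]
  ]
}}

```text
time: 7.87
ee_pos: [0.5189, -0.2133, 0.1428]
eef_rot: [-0.13, 0.976, 0.173, -0.023]
ft_force: [0.4, -0.0, -1.1]
width: 0.0272
```

Call:
{"api": "arm_command", "payload": {
  "commands": [
    [10,[0,-0.0001,0.0004],[0,0,0]],
    [10,[0,-0.0002,0.0008],[0,0,0]],
    [10,[0,-0.0004,0.0012],[0,0,0]],
    [10,[0,-0.0005,0.0016],[0,0,0]],
    [10,[0,-0.0007,0.0019],[0,0,0]],
    [10,[0,-0.0007,0.0019],[0,0,0]],
    [10,[0,-0.0007,0.0019],[0,0,0]],
    [10,[0,-0.0007,0.0019],[0,0,0]],
    [10,[0,-0.0007,0.0019],[0,0,0]],
    [10,[0,-0.0007,0.0019],[0,0,0]]
  ]
}}

```text
time: 8.7
ee_pos: [0.519, -0.2135, 0.1409]
eef_rot: [-0.13, 0.976, 0.172, -0.023]
ft_force: [-0.0, -0.3, 1.3]
width: 0.0271
```

Call:
{"api": "arm_command", "payload": {
  "commands": [
    [10,[0,-0.0001,0.0004],[0,0,0]],
    [10,[0,-0.0002,0.0008],[0,0,0]],
    [10,[0,-0.0004,0.0012],[0,0,0]],
    [10,[0,-0.0005,0.0016],[0,0,0]],
    [10,[0,-0.0007,0.0019],[0,0,0]],
    [10,[0,-0.0007,0.0019],[0,0,0]],
    [10,[0,-0.0007,0.0019],[0,0,0]],
    [10,[0,-0.0007,0.0019],[0,0,0]],
    [10,[0,-0.0007,0.0019],[0,0,0]],
    [10,[0,-0.0007,0.0019],[0,0,0]]
  ]
}}

```text
time: 9.53
ee_pos: [0.5194, -0.2142, 0.1399]
eef_rot: [-0.13, 0.976, 0.172, -0.023]
ft_force: [-0.2, -4.7, 9.8]
width: 0.0273
```

```bash
python3 - <<'E'
from st import *
where()
E
```

```text
t 9.53 p [ 0.5194 -0.2142  0.1399] f [-0.2 -4.7  9.8] w 0.0273 j [ 0.48  0.47 -0.05  1.64 -0.25  1.27  2.37]
roller fix [-0.0118 -0.0021  0.0854] F [-1.4  -4.52  9.83]
```

Call:
{"api": "arm_command", "payload": {
  "commands": [
    [10,[0,-0.0002,-0.0004],[0,0,0]],
    [10,[0,-0.0004,-0.0009],[0,0,0]],
    [10,[0,-0.0006,-0.0013],[0,0,0]],
    [10,[0,-0.0006,-0.0013],[0,0,0]],
    [10,[0,-0.0006,-0.0013],[0,0,0]],
    [10,[0,-0.0006,-0.0013],[0,0,0]],
    [10,[0,-0.0006,-0.0013],[0,0,0]],
    [10,[0,-0.0006,-0.0013],[0,0,0]],
    [10,[0,-0.0006,-0.0013],[0,0,0]],
    [10,[0,-0.0006,-0.0013],[0,0,0]]
  ]
}}

```text
time: 10.37
ee_pos: [0.5194, -0.2143, 0.1399]
eef_rot: [-0.13, 0.976, 0.172, -0.023]
ft_force: [2.9, -1.8, 6.0]
width: 0.0274
```

```bash
python3 - <<'E'
from st import *
where(); print(np.round(read_state()["torque"],2))
E
```

```text
t 10.37 p [ 0.5194 -0.2143  0.1399] f [ 2.9 -1.8  6. ] w 0.0274 j [ 0.48  0.47 -0.05  1.64 -0.25  1.27  2.37]
roller fix [-0.0119 -0.0021  0.0854] F [ 2.31 -2.47  5.99]
[-0.26 -0.55 -0.23]
```

Call:
{"api": "arm_command", "payload": {
  "commands": [
    [10,[0,-0.0001,-0.0003],[0,0,0]],
    [10,[0,-0.0002,-0.0006],[0,0,0]],
    [10,[0,-0.0002,-0.0009],[0,0,0]],
    [10,[0,-0.0002,-0.0009],[0,0,0]],
    [10,[0,-0.0002,-0.0009],[0,0,0]],
    [10,[0,-0.0002,-0.0009],[0,0,0]],
    [10,[0,-0.0002,-0.0009],[0,0,0]],
    [10,[0,-0.0002,-0.0009],[0,0,0]],
    [10,[0,-0.0002,-0.0009],[0,0,0]],
    [10,[0,-0.0002,-0.0009],[0,0,0]]
  ]
}}

```text
time: 11.2
ee_pos: [0.5192, -0.2146, 0.1404]
eef_rot: [-0.13, 0.976, 0.173, -0.024]
ft_force: [-0.1, -0.3, -2.4]
width: 0.0274
```

```bash
python3 - <<'E'
from st import *
where(); print(np.round(read_state()["torque"],2))
E
```

```text
t 11.2 p [ 0.5192 -0.2146  0.1404] f [-0.1 -0.3 -2.4] w 0.0274 j [ 0.48  0.47 -0.05  1.64 -0.25  1.27  2.37]
roller fix [-0.0122 -0.0023  0.0859] F [-0.22 -0.29 -2.37]
[-0.37 -0.16  0.01]
```

Call:
{"api": "arm_command", "payload": {
  "commands": [
    [10,[0,-0.0001,0.0003],[0,0,0]],
    [10,[0,-0.0002,0.0005],[0,0,0]],
    [10,[0,-0.0003,0.0008],[0,0,0]],
    [10,[0,-0.0003,0.0008],[0,0,0]],
    [10,[0,-0.0003,0.0008],[0,0,0]],
    [10,[0,-0.0003,0.0008],[0,0,0]],
    [10,[0,-0.0003,0.0008],[0,0,0]],
    [10,[0,-0.0003,0.0008],[0,0,0]],
    [10,[0,-0.0003,0.0008],[0,0,0]],
    [10,[0,-0.0003,0.0008],[0,0,0]]
  ]
}}

```text
time: 12.03
ee_pos: [0.5193, -0.2148, 0.1397]
eef_rot: [-0.13, 0.976, 0.173, -0.023]
ft_force: [0.6, -0.0, -1.8]
width: 0.0276
```

```bash
python3 - <<'E'
from st import *
where(); print(np.round(read_state()["torque"],2))
E
```

```text
t 12.03 p [ 0.5193 -0.2148  0.1397] f [ 0.6 -0.  -1.8] w 0.0276 j [ 0.48  0.47 -0.05  1.64 -0.25  1.27  2.37]
roller fix [-0.0122 -0.0026  0.0852] F [ 0.55 -0.18 -1.84]
[-0.46 -0.21 -0.06]
```

Still unloaded at 0.0852; go on 1 mm down.

Call:
{"api": "arm_command", "payload": {
  "commands": [
    [10,[0,-0.0001,0.0003],[0,0,0]],
    [10,[0,-0.0002,0.0005],[0,0,0]],
    [10,[0,-0.0003,0.0009],[0,0,0]],
    [10,[0,-0.0003,0.0009],[0,0,0]],
    [10,[0,-0.0003,0.0009],[0,0,0]],
    [10,[0,-0.0003,0.0009],[0,0,0]],
    [10,[0,-0.0003,0.0009],[0,0,0]],
    [10,[0,-0.0003,0.0009],[0,0,0]],
    [10,[0,-0.0003,0.0009],[0,0,0]],
    [10,[0,-0.0003,0.0009],[0,0,0]]
  ]
}}

```text
time: 12.87
ee_pos: [0.5195, -0.2151, 0.1392]
eef_rot: [-0.13, 0.976, 0.172, -0.023]
ft_force: [0.2, -2.1, 6.8]
width: 0.0275
```

```bash
python3 - <<'E'
from st import *
where(); print(np.round(read_state()["torque"],2))
E
```

```text
t 12.87 p [ 0.5195 -0.2151  0.1392] f [ 0.2 -2.1  6.8] w 0.0275 j [ 0.48  0.48 -0.05  1.64 -0.25  1.27  2.37]
roller fix [-0.012  -0.003   0.0847] F [-0.39 -2.07  6.78]
[-0.34  0.04  0.01]
```

Call:
{"api": "arm_command", "payload": {
  "commands": [
    [10,[0,-0.0002,-0.0003],[0,0,0]],
    [10,[0,-0.0005,-0.0007],[0,0,0]],
    [10,[0,-0.0005,-0.0007],[0,0,0]],
    [10,[0,-0.0005,-0.0007],[0,0,0]],
    [10,[0,-0.0005,-0.0007],[0,0,0]],
    [10,[0,-0.0005,-0.0007],[0,0,0]],
    [10,[0,-0.0005,-0.0007],[0,0,0]],
    [10,[0,-0.0005,-0.0007],[0,0,0]],
    [10,[0,-0.0005,-0.0007],[0,0,0]],
    [10,[0,-0.0005,-0.0007],[0,0,0]]
  ]
}}

```text
time: 13.7
ee_pos: [0.5195, -0.2153, 0.1392]
eef_rot: [-0.13, 0.976, 0.173, -0.023]
ft_force: [0.6, 0.9, 0.8]
width: 0.0277
```

```bash
python3 - <<'E'
from st import *
where(); print(np.round(read_state()["torque"],2))
d=cam("side"); crop(d,"sd8.png",190,170,140,120,5)
c=cam("scene"); crop(c,"sc8.png",160,140,110,110,5)
E
```

```text
t 13.7 p [ 0.5195 -0.2153  0.1392] f [0.6 0.9 0.8] w 0.0277 j [ 0.48  0.48 -0.05  1.64 -0.25  1.27  2.37]
roller fix [-0.0121 -0.0031  0.0847] F [0.84 0.67 0.82]
[ 0.11 -0.32 -0.11]
```

View pics/sd8.png

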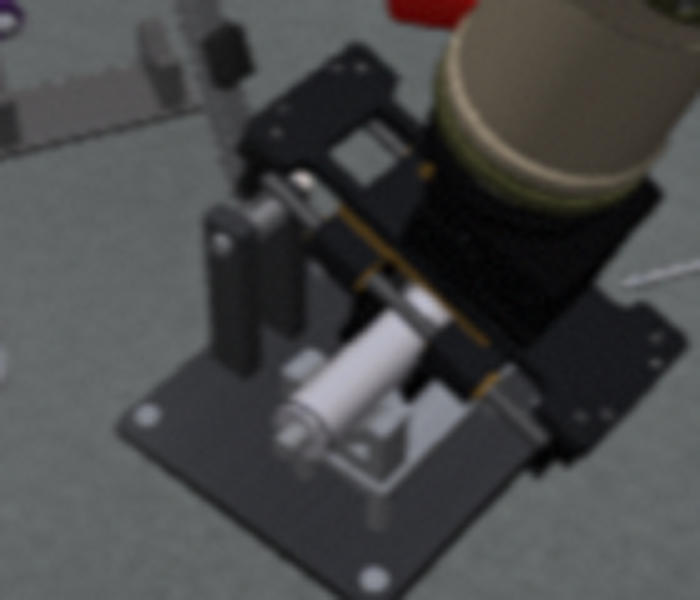

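View pics/sc8.png

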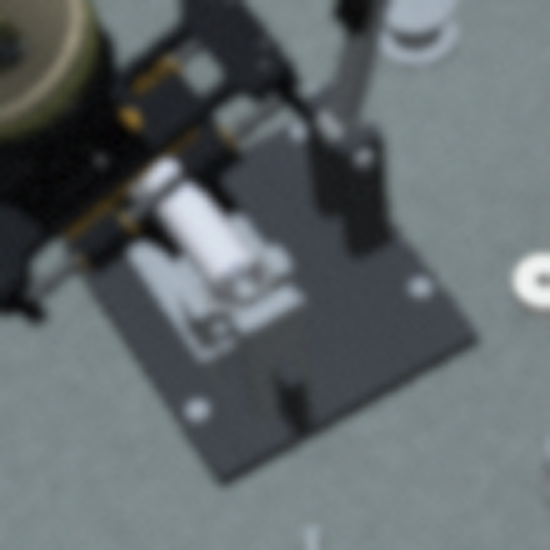

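```bash
python3 - <<'E'
from st import *
d=cam("side")
for p in [(-.084,-.003,.0847),(-.052,-.003,.0847),(-.052,-.003+.029,.0847),(-.052,-.003-.029,.0847),(-.052,.029,.0847),(-.052,-.029,.0847)]: print(p,np.round((proj(d,W(*p))-[190,170])*5))
c=cam("scene")
for p in [(.06,-.003,.0847),(.048,-.003,.0847)]:print(p,np.round((proj(c,W(*p))-[160,140])*5))
w=cam("wrist"); cv2.imwrite("pics/w8.png",w["pixels"][:,:,::-1])
E
```

```text
(-0.084, -0.003, 0.0847) [283. 449.]
(-0.052, -0.003, 0.0847) [332. 404.]
(-0.052, 0.026000000000000002, 0.0847) [282. 371.]
(-0.052, -0.032, 0.0847) [383. 439.]
(-0.052, 0.029, 0.0847) [277. 367.]
(-0.052, -0.029, 0.0847) [378. 435.]
(0.06, -0.003, 0.0847) [249. 301.]
(0.048, -0.003, 0.0847) [237. 285.]
```

View pics/w8.png

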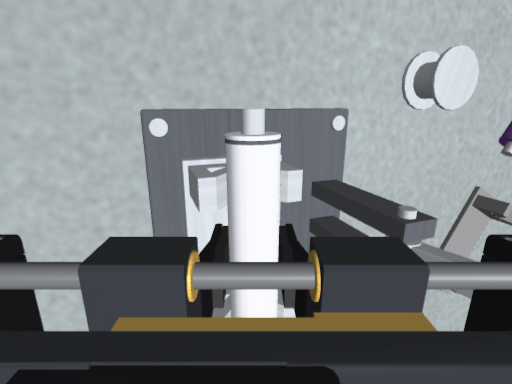

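Call:
{"api": "arm_command", "payload": {
  "commands": [
    [10,[0,0,0],[0,0,0]],
    [10,[0,0,0],[0,0,0]],
    [10,[0,0,0],[0,0,0]],
    [10,[0,0,0],[0,0,0]],
    [10,[0,0,0],[0,0,0]],
    [10,[0,0,0],[0,0,0]],
    [10,[0,0,0],[0,0,0]],
    [10,[0,0,0],[0,0,0]],
    [10,[0,0,0],[0,0,0]],
    [10,[0,0,0],[0,0,0]]
  ],
  "squeeze": 3
}}

```text
time: 14.78
ee_pos: [0.5194, -0.2155, 0.1392]
eef_rot: [-0.13, 0.976, 0.173, -0.023]
ft_force: [0.2, 0.1, -1.1]
width: 0.0281
```

```bash
python3 - <<'E'
from st import *
where(); print(np.round(read_state()["torque"],2))
E
```

```text
t 14.78 p [ 0.5194 -0.2155  0.1392] f [ 0.2  0.1 -1.1] w 0.0281 j [ 0.48  0.48 -0.05  1.64 -0.25  1.27  2.37]
roller fix [-0.0123 -0.0032  0.0847] F [ 0.26  0.01 -1.12]
[-0.27 -0.12 -0.02]
```

Call:
{"api": "arm_command", "payload": {
  "commands": [
    [10,[0,-0.0001,0.0003],[0,0,0]],
    [10,[0,-0.0002,0.0006],[0,0,0]],
    [10,[0,-0.0003,0.0009],[0,0,0]],
    [10,[0,-0.0003,0.0009],[0,0,0]],
    [10,[0,-0.0003,0.0009],[0,0,0]],
    [10,[0,-0.0003,0.0009],[0,0,0]],
    [10,[0,-0.0003,0.0009],[0,0,0]],
    [10,[0,-0.0003,0.0009],[0,0,0]],
    [10,[0,-0.0003,0.0009],[0,0,0]],
    [10,[0,-0.0003,0.0009],[0,0,0]]
  ]
}}

```text
time: 15.62
ee_pos: [0.5195, -0.2153, 0.1386]
eef_rot: [-0.13, 0.976, 0.173, -0.023]
ft_force: [-1.8, 1.2, 5.2]
width: 0.0276
```

```bash
python3 - <<'E'
from st import *
where(); print(np.round(read_state()["torque"],2))
E
```

```text
t 15.62 p [ 0.5195 -0.2153  0.1386] f [-1.8  1.2  5.2] w 0.0276 j [ 0.48  0.48 -0.05  1.64 -0.25  1.27  2.38]
roller fix [-0.0121 -0.0031  0.0842] F [-1.38  1.66  5.21]
[0.42 0.41 0.15]
```

Call:
{"api": "arm_command", "payload": {
  "commands": [
    [10,[0,0.0002,-0.0005],[0,0,0]],
    [10,[-0.001,0.0002,-0.0005],[0,0,0]],
    [10,[-0.002,0.0002,-0.0005],[0,0,0]],
    [10,[-0.003,0.0002,-0.0005],[0,0,0]],
    [10,[-0.004,0.0002,-0.0005],[0,0,0]],
    [10,[-0.005,0.0002,-0.0005],[0,0,0]],
    [10,[-0.006,0.0002,-0.0005],[0,0,0]],
    [10,[-0.007,0.0002,-0.0005],[0,0,0]],
    [10,[-0.008,0.0002,-0.0005],[0,0,0]],
    [10,[-0.008,0.0002,-0.0005],[0,0,0]]
  ],
  "squeeze": 6
}}

```text
time: 16.45
ee_pos: [0.5276, -0.2131, 0.1388]
eef_rot: [-0.13, 0.976, 0.173, -0.023]
ft_force: [-1.4, 2.1, -0.0]
width: 0.0274
```

```bash
python3 - <<'E'
from st import *
where(); print(np.round(read_state()["torque"],2))
c=cam("scene"); crop(c,"sc9.png",180,150,70,90,6)
w=cam("wrist"); p,Rt=st(); cv2.imwrite("pics/w9.png",w["pixels"][:,:,::-1])
E
```

```text
t 16.45 p [ 0.5276 -0.2131  0.1388] f [-1.4  2.1 -0. ] w 0.0274 j [ 0.47  0.49 -0.05  1.62 -0.26  1.27  2.37]
roller fix [-0.0038 -0.0031  0.0843] F [-0.83  2.36 -0.02]
[0.12 0.14 0.09]
t 16.55 p [ 0.5275 -0.2131  0.1387] f [-1.1  2.3 -0.1] w 0.0277 j [ 0.47  0.49 -0.05  1.62 -0.26  1.27  2.37]
```

View pics/sc9.png

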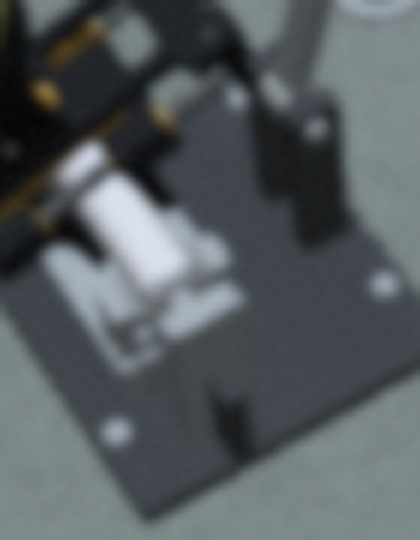

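View pics/w9.png

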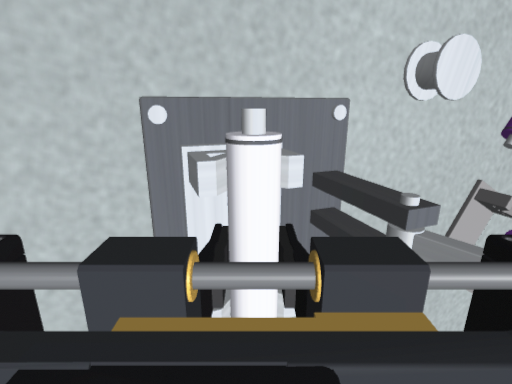

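Call:
{"api": "arm_command", "payload": {
  "commands": [
    [10,[-0.0005,0,0],[0,0,0]],
    [10,[-0.001,0,0],[0,0,0]],
    [10,[-0.0015,0,0],[0,0,0]],
    [10,[-0.002,0,0],[0,0,0]],
    [10,[-0.0025,0,0],[0,0,0]],
    [10,[-0.003,0,0],[0,0,0]],
    [10,[-0.003,0,0],[0,0,0]],
    [10,[-0.003,0,0],[0,0,0]],
    [10,[-0.003,0,0],[0,0,0]],
    [10,[-0.003,0,0],[0,0,0]]
  ]
}}

```text
time: 17.38
ee_pos: [0.5302, -0.2125, 0.1388]
eef_rot: [-0.13, 0.976, 0.173, -0.023]
ft_force: [-1.1, 1.7, -0.5]
width: 0.0276
```

```bash
python3 - <<'E'
from st import *
where(); print(np.round(read_state()["torque"],2))
E
```

```text
t 17.38 p [ 0.5302 -0.2125  0.1388] f [-1.1  1.7 -0.5] w 0.0276 j [ 0.47  0.49 -0.05  1.61 -0.26  1.27  2.36]
roller fix [-0.0011 -0.0032  0.0843] F [-0.64  1.9  -0.46]
[0.17 0.13 0.02]
```

Call:
{"api": "arm_command", "payload": {
  "commands": [
    [10,[-0.0005,0,0],[0,0,0]],
    [10,[-0.001,0,0],[0,0,0]],
    [10,[-0.0015,0,0],[0,0,0]],
    [10,[-0.002,0,0],[0,0,0]],
    [10,[-0.002,0,0],[0,0,0]],
    [10,[-0.002,0,0],[0,0,0]],
    [10,[-0.002,0,0],[0,0,0]],
    [10,[-0.002,0,0],[0,0,0]],
    [10,[-0.002,0,0],[0,0,0]],
    [10,[-0.002,0,0],[0,0,0]]
  ]
}}

```text
time: 18.22
ee_pos: [0.5319, -0.212, 0.1388]
eef_rot: [-0.13, 0.976, 0.173, -0.023]
ft_force: [-4.3, 1.0, 1.1]
width: 0.0277
```

```bash
python3 - <<'E'
from st import *
where(); print(np.round(read_state()["torque"],2))
E
```

```text
t 18.22 p [ 0.5319 -0.212   0.1388] f [-4.3  1.   1.1] w 0.0277 j [ 0.47  0.49 -0.05  1.61 -0.26  1.27  2.36]
roller fix [ 0.0007 -0.0032  0.0843] F [-3.84  2.08  1.07]
[0.23 0.73 0.24]
```

Call:
{"api": "arm_command", "payload": {
  "commands": [
    [10,[-0.0003,0,0],[0,0,0]],
    [10,[-0.0006,0,0],[0,0,0]],
    [10,[-0.001,0,0],[0,0,0]],
    [10,[-0.001,0,0],[0,0,0]],
    [10,[-0.001,0,0],[0,0,0]],
    [10,[-0.001,0,0],[0,0,0]],
    [10,[-0.001,0,0],[0,0,0]],
    [10,[-0.001,0,0],[0,0,0]],
    [10,[-0.001,0,0],[0,0,0]],
    [10,[-0.001,0,0],[0,0,0]]
  ]
}}

```text
time: 19.05
ee_pos: [0.5322, -0.212, 0.1387]
eef_rot: [-0.13, 0.976, 0.173, -0.024]
ft_force: [-7.9, 0.8, 3.5]
width: 0.028
```

```bash
python3 - <<'E'
from st import *
where(); print(np.round(read_state()["torque"],2))
d=cam("side"); crop(d,"sd10.png",190,170,140,120,5)
w=cam("wrist"); cv2.imwrite("pics/w10.png",w["pixels"][:,:,::-1])
E
```

```text
t 19.05 p [ 0.5322 -0.212   0.1387] f [-7.9  0.8  3.5] w 0.028 j [ 0.47  0.5  -0.05  1.61 -0.25  1.28  2.36]
roller fix [ 0.0009 -0.0032  0.0843] F [-7.43  2.85  3.5 ]
[0.33 1.59 0.59]
```

View pics/sd10.png

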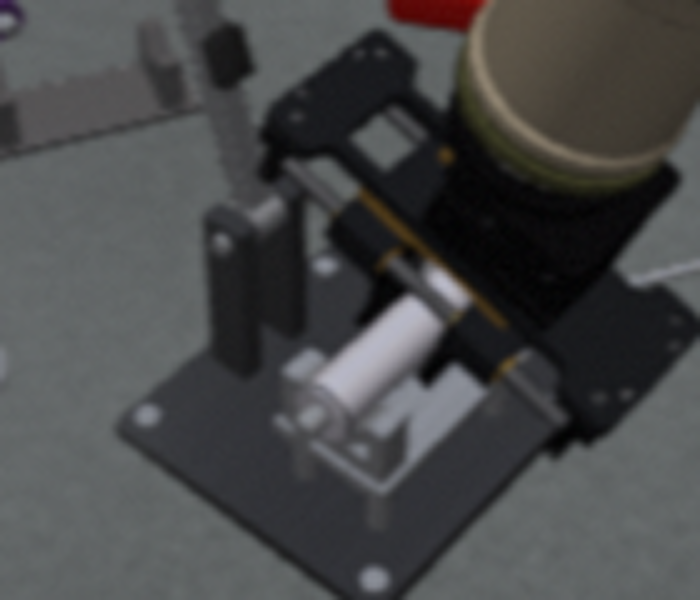

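View pics/w10.png

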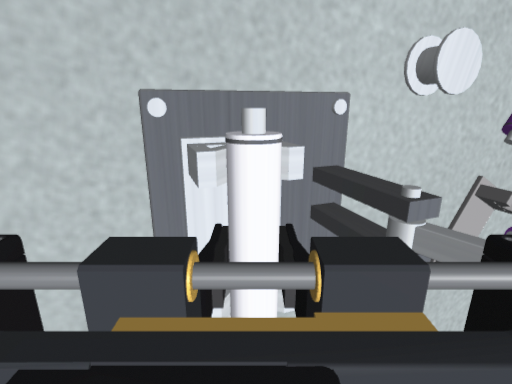

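Call:
{"api": "arm_command", "payload": {
  "commands": [
    [10,[0.0005,0,0],[0,0,0]],
    [10,[0.001,0,0],[0,0,0]],
    [10,[0.001,0,0],[0,0,0]],
    [34,[0.001,0,0],[0,0,0]],
    [38,[0.001,0,0],[0,0,0]],
    [42,[0.001,0,0],[0,0,0]],
    [46,[0.001,0,0],[0,0,0]],
    [50,[0.001,0,0],[0,0,0]],
    [55,[0.001,0,0],[0,0,0]],
    [55,[0.001,0,0],[0,0,0]]
  ]
}}

```text
time: 19.98
ee_pos: [0.5321, -0.2121, 0.1388]
eef_rot: [-0.13, 0.976, 0.172, -0.023]
ft_force: [-0.3, 0.1, 0.3]
width: 0.0462
```

```bash
python3 - <<'E'
from st import *
where(); print(np.round(read_state()["torque"],2))
d=cam("side"); crop(d,"sd11.png",190,170,140,120,5)
w=cam("wrist"); cv2.imwrite("pics/w11.png",w["pixels"][:,:,::-1])
E
```

```text
t 19.98 p [ 0.5321 -0.2121  0.1388] f [-0.3  0.1  0.3] w 0.0462 j [ 0.47  0.49 -0.05  1.61 -0.26  1.27  2.36]
roller fix [ 0.0009 -0.0033  0.0843] F [-0.27  0.13  0.25]
[-0.24 -0.1  -0.01]
```

View pics/w11.png

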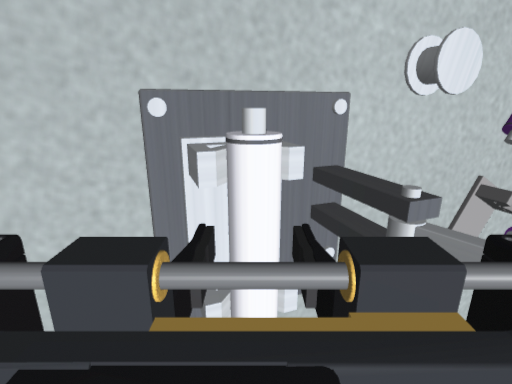

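Call:
{"api": "arm_command", "payload": {
  "commands": [
    [60,[0,0,-0.005],[0,0,0]],
    [60,[0,0,-0.012],[0,0,0]],
    [60,[0,0,-0.024],[0,0,0]],
    [60,[0,0,-0.04],[0,0,0]],
    [60,[0,0,-0.06],[0,0,0]],
    [60,[0,0,-0.085],[0,0,0]],
    [60,[0,0,-0.115],[0,0,0]],
    [60,[0,0,-0.145],[0,0,0]],
    [60,[0,0,-0.175],[0.05,0,0]],
    [60,[0,0,-0.2],[0.1,0,0]]
  ]
}}

```text
time: 20.92
ee_pos: [0.55, -0.2801, 0.3299]
eef_rot: [-0.13, 0.984, 0.122, -0.016]
ft_force: [0.3, -0.4, 0.8]
width: 0.0522
```

```bash
sed -i 's/^TH=.*/TH=.2655; T0=np.array([.5230,-.1939])/' st.py; python3 - <<'E'
from st import *
M=tool(TH,0)
to(W(.033,.05,.38),M)
to(W(.033,.1413,.38),M)
d=cam("side"); crop(d,"sd12.png",190,170,140,120,5)
E
```

```text
t 20.92 p [ 0.55   -0.2801  0.3299] f [ 0.3 -0.4  0.8] w 0.0522 j [ 0.48  0.41 -0.    1.3  -0.18  1.6   2.32]
shift [-0.0291  0.1483 -0.0144] rot [ 0.2462  0.0008 -0.0032]
t 20.92 p [ 0.55   -0.2801  0.3299] f [ 0.3 -0.4  0.8] w 0.0522 j [ 0.48  0.41 -0.    1.3  -0.18  1.6   2.32]
shift [-0.0288  0.2369  0.0078] rot [ 0.2462  0.0008 -0.0032]
```

View pics/sd12.png

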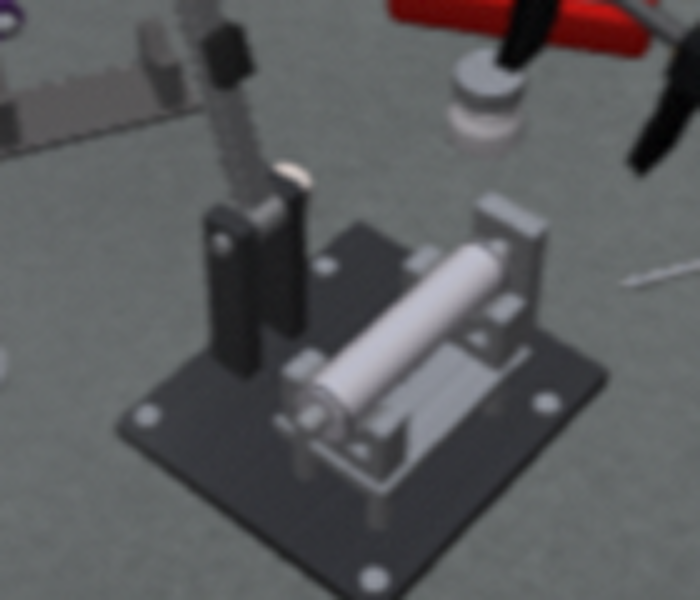

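Call:
{"api": "arm_command", "payload": {
  "commands": [
    [80,[0,0.006,-0.02],[0.02,0,0]],
    [80,[-0.004,0.016,-0.042],[0.05,0,0]],
    [80,[-0.008,0.04,-0.04],[0.08,0,0]],
    [80,[-0.012,0.07,-0.034],[0.11,0,0]],
    [80,[-0.016,0.1,-0.026],[0.14,0,0]],
    [80,[-0.02,0.135,-0.017],[0.17,0,0]],
    [80,[-0.024,0.17,-0.008],[0.2,0,0]],
    [80,[-0.027,0.2,-0.001],[0.22,0,-0.002]],
    [80,[-0.029,0.225,0.005],[0.24,0,-0.003]],
    [80,[-0.029,0.237,0.008],[0.246,0.001,-0.003]]
  ]
}}

```text
time: 21.8
ee_pos: [0.5167, -0.0423, 0.379]
eef_rot: [-0.136, 0.991, 0.002, -0.0]
ft_force: [-0.4, 0.2, 0.6]
width: 0.0695
```

```bash
python3 - <<'E'
from st import *
p,Rt=st(); w=cam("wrist"); cv2.imwrite("pics/w13.png",w["pixels"][:,:,::-1])
print(Rt.round(3))
E
```

```text
t 21.8 p [ 0.5167 -0.0423  0.379 ] f [-0.4  0.2  0.6] w 0.0695 j [ 0.16  0.07 -0.17  1.59  0.01  1.48  1.83]
[[-0.963 -0.269 -0.001]
 [-0.269  0.963  0.003]
 [ 0.     0.003 -1.   ]]
```

View pics/w13.png

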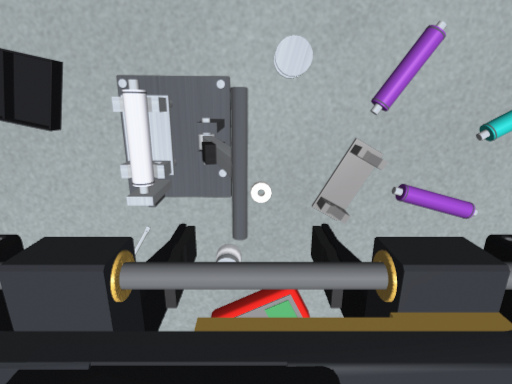

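```bash
python3 - <<'E'
from st import *
p,Rt=st(); w=cam("wrist"); im=w["pixels"].astype(int); crop(w,"w13c.png",205,75,70,180,3)
for z in (.255,.26,.265):
    a=plane(w,239.5,87.5,z);b=plane(w,239.5,240,z); print(z,np.linalg.norm(a-b),Rt.T@(a-p),Rt.T@(b-p))
    m=(a+b)/2-np.array([*T0,0]); print("mid fix",m@FX,m@FY)
for v in (110,150,200): print(v,im[v,228:252].mean(1).round())
# triangulated ends, fixture frame
for q in ([.43482,-.07415],[.5401,-.04598]):
    q=np.array([*q,0])-np.array([*T0,0]); print(q@FX,q@FY)
E
```

```text
t 21.85 p [ 0.5165 -0.0412  0.379 ] f [0.9 2.2 0.5] w 0.0698 j [ 0.16  0.07 -0.17  1.59  0.01  1.48  1.83]
0.255 0.11545678560833209 [ 0.09034189 -0.00979824  0.12403382] [-0.0251043  -0.01136122  0.12396775]
mid fix 0.0012157965190079966 0.13866426415814725
0.26 0.11278902290833413 [ 0.09008421 -0.00957573  0.11903454] [-0.02269446 -0.0111026   0.11897   ]
mid fix 0.00014044520200777395 0.13887546209215346
0.265 0.1101212602083361 [ 0.08982653 -0.00935323  0.11403526] [-0.02028462 -0.01084398  0.11397224]
mid fix -0.0009349061149924005 0.1390866600261596
110 [ 61.  64.  78.  82.  88.  94.  97.  98.  98.  98.  99.  99. 100.  98.
  96.  88.  92. 140. 171. 170. 171. 172. 175. 174.]
150 [ 95.  60.  74.  83.  87.  95.  97.  98.  98.  99.  99.  99.  99.  98.
  95.  88.  91. 138. 170. 170. 167. 165. 165. 164.]
200 [150. 120.  67.  82.  88.  93.  99. 101. 100.  99.  99. 100.  98.  96.
  94.  87.  87. 132. 161. 162. 165. 165. 163. 161.]
-0.05366888265929846 0.1386918380226553
0.05531383271840268 0.13825019461107663
```

View pics/w13c.png

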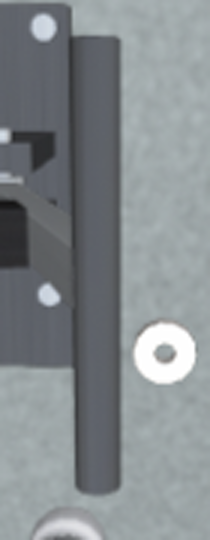

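Call:
{"api": "arm_command", "payload": {
  "commands": [
    [80,[0,-0.003,0.006],[0,0,0]],
    [80,[0,-0.006,0.014],[0,0,0]],
    [80,[0,-0.011,0.024],[0,0,0]],
    [80,[0,-0.011,0.034],[0,0,0]],
    [80,[0,-0.011,0.044],[0,0,0]],
    [80,[0,-0.011,0.054],[0,0,0]],
    [80,[0,-0.011,0.061],[0,0,0]],
    [80,[0,-0.011,0.065],[0,0,0]],
    [60,[0,-0.011,0.065],[0,0,0]],
    [40,[0,-0.011,0.065],[0,0,0]]
  ],
  "squeeze": 8
}}

```text
time: 22.73
ee_pos: [0.5204, -0.0573, 0.3126]
eef_rot: [-0.133, 0.991, 0.002, -0.001]
ft_force: [-0.2, -0.8, 0.2]
width: 0.0628
```

```bash
python3 - <<'E'
from st import *
p,Rt=st(); w=cam("wrist"); cv2.imwrite("pics/w14.png",w["pixels"][:,:,::-1]); d=cam("side"); crop(d,"sd14.png",150,80,170,170,4)
q=p-np.array([*T0,0]); print(q@FX,q@FY)
E
```

```text
t 22.73 p [ 0.5204 -0.0573  0.3126] f [-0.2 -0.8  0.2] w 0.0628 j [ 0.17  0.11 -0.16  1.69  0.01  1.35  1.85]
0.033360918159061545 0.13249673420518962
```

View pics/w14.png

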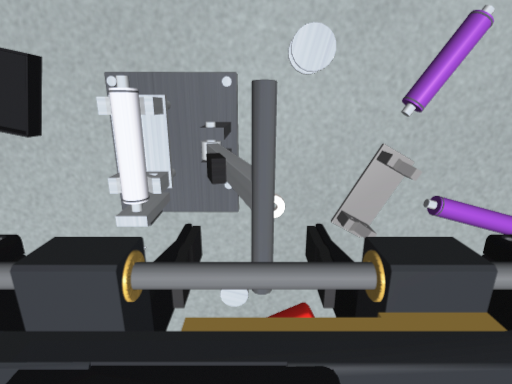

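View pics/sd14.png

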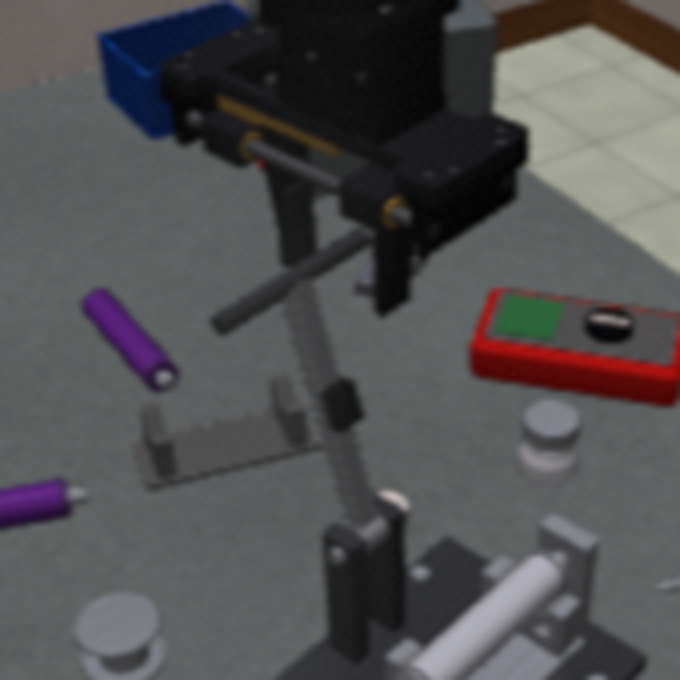

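Call:
{"api": "arm_command", "payload": {
  "commands": [
    [70,[0,0.003,0],[0,0,0]],
    [70,[0,0.006,0],[0,0,0]],
    [70,[0,0.006,0],[0,0,0]],
    [50,[0,0.006,0],[0,0,0]],
    [40,[0,0.006,0],[0,0,0]],
    [30,[0,0.006,0],[0,0,0]],
    [22,[0,0.006,0],[0,0,0]],
    [18,[0,0.006,0],[0,0,0]],
    [14,[0,0.006,0],[0,0,0]],
    [10,[0,0.006,0],[0,0,0]]
  ],
  "squeeze": 8
}}

```text
time: 23.67
ee_pos: [0.5188, -0.0516, 0.3125]
eef_rot: [-0.133, 0.991, 0.002, -0.001]
ft_force: [-0.0, -0.3, 0.7]
width: 0.0226
```

Call:
{"api": "arm_command", "payload": {
  "commands": [
    [5,[0,0,0],[0,0,0]],
    [0,[0,0,0],[0,0,0]],
    [0,[0,0,0],[0,0,0]],
    [0,[0,0,0],[0,0,0]],
    [0,[0,0,0],[0,0,0]],
    [0,[0,0,0],[0,0,0]],
    [0,[0,0,0],[0,0,0]],
    [0,[0,0,0],[0,0,0]],
    [0,[0,0,0],[0,0,0]],
    [0,[0,0,0],[0,0,0]]
  ],
  "squeeze": 10
}}

```text
time: 24.5
ee_pos: [0.5188, -0.0516, 0.3125]
eef_rot: [-0.133, 0.991, 0.002, -0.001]
ft_force: [-0.5, 0.3, 0.3]
width: 0.0117
```

```bash
python3 - <<'E'
from st import *
p,Rt=st(); w=cam("wrist"); cv2.imwrite("pics/w15.png",w["pixels"][:,:,::-1]); d=cam("side"); crop(d,"sd15.png",150,80,170,170,4)
q=p-np.array([*T0,0]); print(q@FX,q@FY,fixf()); print(Rt.round(3))
E
```

```text
t 24.5 p [ 0.5188 -0.0516  0.3125] f [-0.5  0.3  0.3] w 0.0117 j [ 0.17  0.1  -0.16  1.69  0.01  1.35  1.84]
0.03323918217213481 0.13841750615812956 [-0.9   0.29 -0.53]
[[-0.964 -0.264 -0.003]
 [-0.264  0.964  0.003]
 [ 0.002  0.004 -1.   ]]
```

View pics/w15.png

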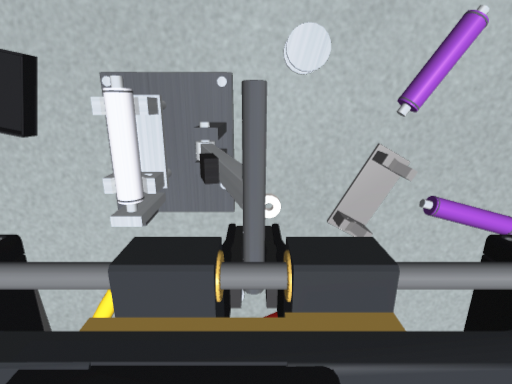

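View pics/sd15.png

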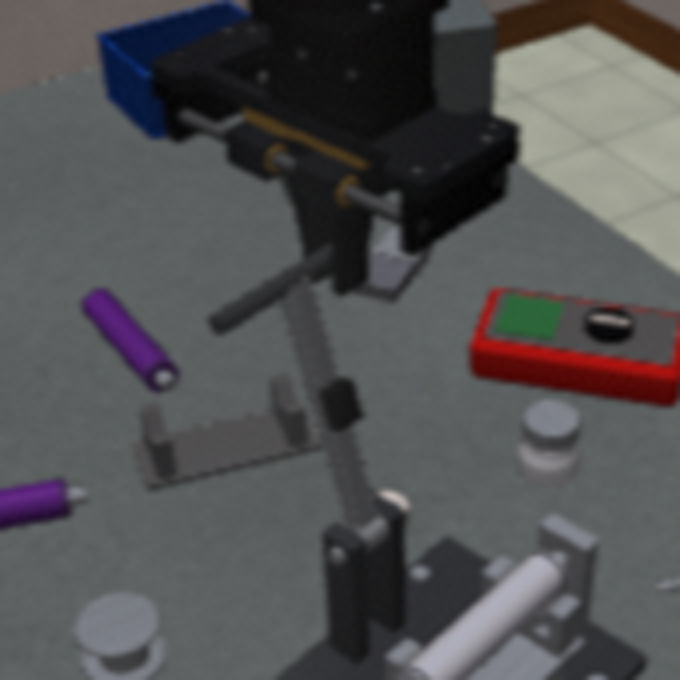

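```bash
cat > arc.py <<'E'
from st import *
import sys
a0,da,y0=float(sys.argv[1]),float(sys.argv[2]),.09
p,Rt=st(); q=p-np.array([*T0,0]); off=.0517
print("tcp fix",np.round([q@FX,q@FY,q[2]],4),"F",fixf()); by,bz=q@FY,p[2]-off
print("angle now",np.arctan2(bz-.103,.09-by),"radius",np.hypot(bz-.103,.09-by))
P=lambda a:FY*(.09-.165*np.cos(a))+FZ*(.103+.165*np.sin(a))
for i in range(1,11): print(np.round(Rt.T@(P(a0-da*i)-P(a0)),4).tolist())
E
python3 arc.py 1.8685 .032
```

```text
t 24.6 p [ 0.5187 -0.0517  0.3125] f [-0.9  0.  -0.5] w 0.0116 j [ 0.17  0.1  -0.16  1.69  0.01  1.35  1.84]
tcp fix [0.0332 0.1384 0.3125] F [-0.9   0.29 -0.53]
angle now 1.8683605443579847 radius 0.16501308758585143
[0.0, -0.0051, -0.0015]
[0.0, -0.0102, -0.0028]
[0.0, -0.0153, -0.004]
[0.0, -0.0205, -0.005]
[0.0001, -0.0257, -0.0058]
[0.0001, -0.031, -0.0065]
[0.0001, -0.0362, -0.007]
[0.0001, -0.0415, -0.0073]
[0.0001, -0.0468, -0.0074]
[0.0001, -0.052, -0.0074]
```

Call:
{"api": "arm_command", "payload": {
  "commands": [
    [0,[0,-0.0051,-0.0015],[0,0,0]],
    [0,[0,-0.0102,-0.0028],[0,0,0]],
    [0,[0,-0.0153,-0.004],[0,0,0]],
    [0,[0,-0.0205,-0.005],[0,0,0]],
    [0,[0,-0.0257,-0.0058],[0,0,0]],
    [0,[0,-0.031,-0.0065],[0,0,0]],
    [0,[0,-0.0362,-0.007],[0,0,0]],
    [0,[0,-0.0415,-0.0073],[0,0,0]],
    [0,[0,-0.0468,-0.0074],[0,0,0]],
    [0,[0,-0.052,-0.0074],[0,0,0]]
  ]
}}

```text
time: 25.43
ee_pos: [0.5327, -0.1024, 0.3197]
eef_rot: [-0.133, 0.991, 0.002, -0.001]
ft_force: [-1.7, 1.4, 0.8]
width: 0.0116
```

```bash
python3 arc.py 1.5485 .032
```

```text
t 25.43 p [ 0.5327 -0.1024  0.3197] f [-1.7  1.4  0.8] w 0.0116 j [ 0.22  0.14 -0.12  1.63  0.01  1.37  1.93]
tcp fix [0.0333 0.0857 0.3197] F [-1.32  1.77  0.79]
angle now 1.5449314999760513 radius 0.1650226529818961
[0.0, -0.0053, 0.0002]
[0.0, -0.0105, 0.0005]
[0.0, -0.0158, 0.001]
[0.0, -0.021, 0.0017]
[0.0, -0.0262, 0.0026]
[0.0001, -0.0314, 0.0036]
[0.0001, -0.0366, 0.0048]
[0.0001, -0.0417, 0.0061]
[0.0001, -0.0467, 0.0077]
[0.0001, -0.0517, 0.0093]
```

Tracks the arc well with forces below 2 N.

Call:
{"api": "arm_command", "payload": {
  "commands": [
    [0,[0,-0.0053,0.0002],[0,0,0]],
    [0,[0,-0.0105,0.0005],[0,0,0]],
    [0,[0,-0.0158,0.001],[0,0,0]],
    [0,[0,-0.021,0.0017],[0,0,0]],
    [0,[0,-0.0262,0.0026],[0,0,0]],
    [0,[0,-0.0314,0.0036],[0,0,0]],
    [0,[0,-0.0366,0.0048],[0,0,0]],
    [0,[0,-0.0417,0.0061],[0,0,0]],
    [0,[0,-0.0467,0.0077],[0,0,0]],
    [0,[0,-0.0517,0.0093],[0,0,0]]
  ]
}}

```text
time: 26.27
ee_pos: [0.5463, -0.1521, 0.31]
eef_rot: [-0.133, 0.991, 0.002, -0.001]
ft_force: [-1.8, 0.1, 1.1]
width: 0.0114
```

```bash
python3 arc.py 1.2285 .032
```

```text
t 26.27 p [ 0.5463 -0.1521  0.31  ] f [-1.8  0.1  1.1] w 0.0114 j [ 0.27  0.2  -0.09  1.59  0.01  1.36  2.02]
tcp fix [0.0334 0.0342 0.31  ] F [-1.67  0.55  1.12]
angle now 1.2256819426701269 radius 0.16499622425195465
[0.0, -0.005, 0.0018]
[0.0, -0.0098, 0.0038]
[0.0, -0.0147, 0.006]
[0.0, -0.0194, 0.0083]
[0.0, -0.0241, 0.0107]
[0.0, -0.0287, 0.0133]
[0.0, -0.0332, 0.0161]
[0.0, -0.0376, 0.0189]
[0.0, -0.042, 0.022]
[0.0001, -0.0462, 0.0251]
```

Call:
{"api": "arm_command", "payload": {
  "commands": [
    [0,[0,-0.005,0.0018],[0,0,0]],
    [0,[0,-0.0098,0.0038],[0,0,0]],
    [0,[0,-0.0147,0.006],[0,0,0]],
    [0,[0,-0.0194,0.0083],[0,0,0]],
    [0,[0,-0.0241,0.0107],[0,0,0]],
    [0,[0,-0.0287,0.0133],[0,0,0]],
    [0,[0,-0.0332,0.0161],[0,0,0]],
    [0,[0,-0.0376,0.0189],[0,0,0]],
    [0,[0,-0.042,0.022],[0,0,0]],
    [0,[0,-0.0462,0.0251],[0,0,0]]
  ]
}}

```text
time: 27.1
ee_pos: [0.5585, -0.1965, 0.2845]
eef_rot: [-0.133, 0.991, 0.002, -0.001]
ft_force: [-0.8, 0.2, 0.3]
width: 0.0115
```

```bash
python3 arc.py .9085 .032
```

```text
t 27.1 p [ 0.5585 -0.1965  0.2845] f [-0.8  0.2  0.3] w 0.0115 j [ 0.31  0.27 -0.06  1.56  0.01  1.32  2.09]
tcp fix [ 0.0335 -0.0119  0.2845] F [-0.7   0.43  0.29]
angle now 0.9055983494087183 radius 0.16501691524717513
[0.0, -0.0041, 0.0033]
[0.0, -0.0081, 0.0067]
[0.0, -0.012, 0.0103]
[0.0, -0.0158, 0.014]
[0.0, -0.0195, 0.0177]
[0.0, -0.0231, 0.0217]
[0.0, -0.0265, 0.0257]
[0.0, -0.0298, 0.0298]
[0.0, -0.0329, 0.034]
[0.0, -0.0359, 0.0384]
```

Call:
{"api": "arm_command", "payload": {
  "commands": [
    [0,[0,-0.0041,0.0033],[0,0,0]],
    [0,[0,-0.0081,0.0067],[0,0,0]],
    [0,[0,-0.012,0.0103],[0,0,0]],
    [0,[0,-0.0158,0.014],[0,0,0]],
    [0,[0,-0.0195,0.0177],[0,0,0]],
    [0,[0,-0.0231,0.0217],[0,0,0]],
    [0,[0,-0.0265,0.0257],[0,0,0]],
    [0,[0,-0.0298,0.0298],[0,0,0]],
    [0,[0,-0.0329,0.034],[0,0,0]],
    [0,[0,-0.0359,0.0384],[0,0,0]]
  ]
}}

```text
time: 27.93
ee_pos: [0.5678, -0.2308, 0.2459]
eef_rot: [-0.133, 0.991, 0.002, -0.001]
ft_force: [-1.5, -0.3, 0.4]
width: 0.0114
```

```bash
python3 arc.py .5885 .032; python3 - <<'E'
from st import *
d=cam("side"); crop(d,"sd16.png",170,130,150,150,5)
E
```

```text
t 27.93 p [ 0.5678 -0.2308  0.2459] f [-1.5 -0.3  0.4] w 0.0114 j [ 0.35  0.34 -0.04  1.55  0.01  1.26  2.14]
tcp fix [ 0.0335 -0.0474  0.2459] F [-1.51  0.13  0.44]
angle now 0.5860579528614459 radius 0.1649242558089917
[-0.0, -0.0029, 0.0044]
[-0.0, -0.0056, 0.0089]
[-0.0, -0.0082, 0.0135]
[-0.0, -0.0106, 0.0182]
[-0.0, -0.0129, 0.023]
[-0.0, -0.0151, 0.0278]
[-0.0, -0.017, 0.0327]
[-0.0, -0.0189, 0.0377]
[-0.0, -0.0205, 0.0427]
[-0.0, -0.022, 0.0477]
```

View pics/sd16.png

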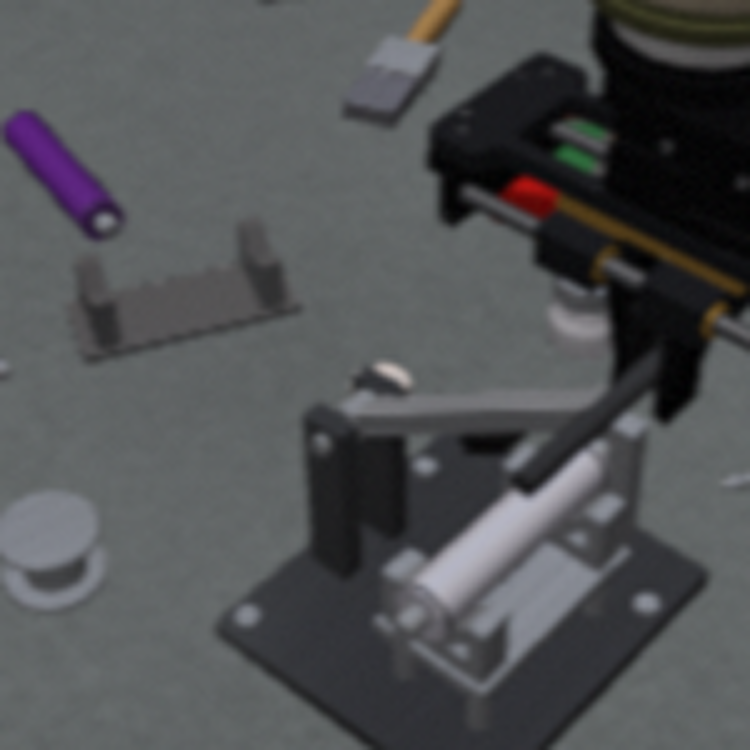

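Call:
{"api": "arm_command", "payload": {
  "commands": [
    [0,[0,-0.0029,0.0044],[0,0,0]],
    [0,[0,-0.0056,0.0089],[0,0,0]],
    [0,[0,-0.0082,0.0135],[0,0,0]],
    [0,[0,-0.0106,0.0182],[0,0,0]],
    [0,[0,-0.0129,0.023],[0,0,0]],
    [0,[0,-0.0151,0.0278],[0,0,0]],
    [0,[0,-0.017,0.0327],[0,0,0]],
    [0,[0,-0.0189,0.0377],[0,0,0]],
    [0,[0,-0.0205,0.0427],[0,0,0]],
    [0,[0,-0.0205,0.0427],[0,0,0]]
  ]
}}

```text
time: 28.82
ee_pos: [0.5731, -0.2506, 0.2025]
eef_rot: [-0.133, 0.991, 0.002, -0.001]
ft_force: [1.4, -1.1, -1.6]
width: 0.0116
```

```bash
python3 arc.py .3005 .01
```

```text
t 28.82 p [ 0.5731 -0.2506  0.2025] f [ 1.4 -1.1 -1.6] w 0.0116 j [ 0.37  0.39 -0.03  1.57  0.01  1.18  2.17]
tcp fix [ 0.0335 -0.0678  0.2025] F [ 1.04 -1.41 -1.64]
angle now 0.29394381141067166 radius 0.16492369885268596
[-0.0, -0.0005, 0.0016]
[-0.0, -0.001, 0.0032]
[-0.0, -0.0014, 0.0047]
[-0.0, -0.0019, 0.0063]
[-0.0, -0.0023, 0.0079]
[-0.0, -0.0027, 0.0095]
[-0.0, -0.0031, 0.0111]
[-0.0, -0.0034, 0.0127]
[-0.0, -0.0038, 0.0143]
[-0.0, -0.0042, 0.016]
```

Call:
{"api": "arm_command", "payload": {
  "commands": [
    [0,[0,-0.0005,0.0016],[0,0,0]],
    [0,[0,-0.001,0.0032],[0,0,0]],
    [0,[0,-0.0014,0.0047],[0,0,0]],
    [0,[0,-0.0019,0.0063],[0,0,0]],
    [0,[0,-0.0023,0.0079],[0,0,0]],
    [0,[0,-0.0027,0.0095],[0,0,0]],
    [0,[0,-0.0031,0.0111],[0,0,0]],
    [0,[0,-0.0034,0.0127],[0,0,0]],
    [0,[0,-0.0038,0.0143],[0,0,0]],
    [0,[0,-0.0042,0.016],[0,0,0]]
  ]
}}

```text
time: 29.65
ee_pos: [0.5741, -0.2542, 0.1874]
eef_rot: [-0.133, 0.991, 0.002, -0.001]
ft_force: [-0.3, -1.4, -0.4]
width: 0.0117
```

```bash
python3 arc.py .2005 .004
```

```text
t 29.65 p [ 0.5741 -0.2542  0.1874] f [-0.3 -1.4 -0.4] w 0.0117 j [ 0.37  0.41 -0.03  1.58  0.01  1.16  2.17]
tcp fix [ 0.0335 -0.0716  0.1874] F [-0.65 -1.3  -0.36]
angle now 0.19962282980925744 radius 0.16490120231002756
[-0.0, -0.0001, 0.0006]
[-0.0, -0.0003, 0.0013]
[-0.0, -0.0004, 0.0019]
[-0.0, -0.0005, 0.0026]
[-0.0, -0.0006, 0.0032]
[-0.0, -0.0008, 0.0039]
[-0.0, -0.0009, 0.0045]
[-0.0, -0.001, 0.0052]
[-0.0, -0.0011, 0.0058]
[-0.0, -0.0012, 0.0065]
```

Call:
{"api": "arm_command", "payload": {
  "commands": [
    [0,[0,-0.0001,0.0006],[0,0,0]],
    [0,[0,-0.0003,0.0013],[0,0,0]],
    [0,[0,-0.0004,0.0019],[0,0,0]],
    [0,[0,-0.0005,0.0026],[0,0,0]],
    [0,[0,-0.0006,0.0032],[0,0,0]],
    [0,[0,-0.0008,0.0039],[0,0,0]],
    [0,[0,-0.0009,0.0045],[0,0,0]],
    [0,[0,-0.0009,0.0045],[0,0,0]],
    [0,[0,-0.0009,0.0045],[0,0,0]],
    [0,[0,-0.0009,0.0045],[0,0,0]]
  ]
}}

```text
time: 30.48
ee_pos: [0.5744, -0.2551, 0.1829]
eef_rot: [-0.133, 0.991, 0.002, -0.001]
ft_force: [1.0, -2.2, -1.8]
width: 0.0116
```

```bash
python3 arc.py .1725 .002; python3 - <<'E'
from st import *
d=cam("side"); crop(d,"sd17.png",190,150,140,120,5)
E
```

```text
t 30.48 p [ 0.5744 -0.2551  0.1829] f [ 1.  -2.2 -1.8] w 0.0116 j [ 0.37  0.42 -0.03  1.58  0.01  1.15  2.18]
tcp fix [ 0.0335 -0.0725  0.1829] F [ 0.38 -2.34 -1.79]
angle now 0.1720995370547842 radius 0.1649275975555232
[-0.0, -0.0001, 0.0003]
[-0.0, -0.0001, 0.0006]
[-0.0, -0.0002, 0.001]
[-0.0, -0.0002, 0.0013]
[-0.0, -0.0003, 0.0016]
[-0.0, -0.0003, 0.002]
[-0.0, -0.0004, 0.0023]
[-0.0, -0.0004, 0.0026]
[-0.0, -0.0005, 0.0029]
[-0.0, -0.0005, 0.0033]
```

View pics/sd17.png

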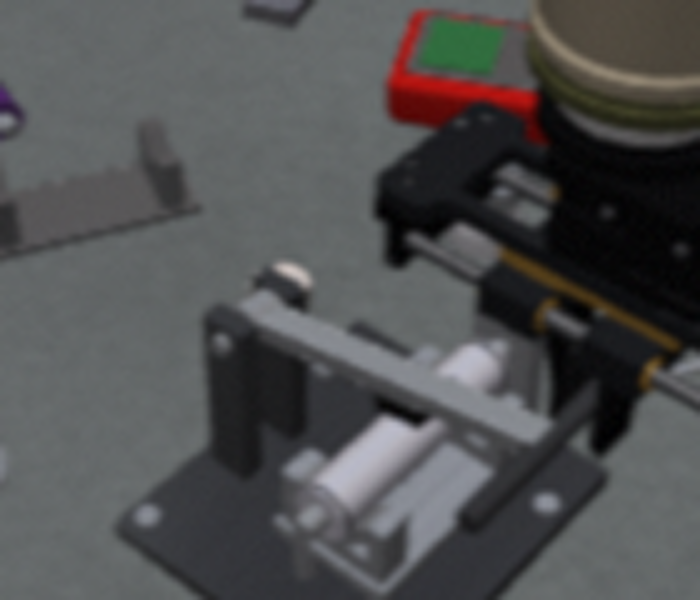

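Call:
{"api": "arm_command", "payload": {
  "commands": [
    [0,[0,-0.0001,0.0003],[0,0,0]],
    [0,[0,-0.0001,0.0006],[0,0,0]],
    [0,[0,-0.0002,0.001],[0,0,0]],
    [0,[0,-0.0002,0.0013],[0,0,0]],
    [0,[0,-0.0003,0.0016],[0,0,0]],
    [0,[0,-0.0003,0.002],[0,0,0]],
    [0,[0,-0.0004,0.0023],[0,0,0]],
    [0,[0,-0.0004,0.0026],[0,0,0]],
    [0,[0,-0.0005,0.0029],[0,0,0]],
    [0,[0,-0.0005,0.003],[0,0,0]]
  ]
}}

```text
time: 31.37
ee_pos: [0.5745, -0.2555, 0.18]
eef_rot: [-0.133, 0.991, 0.002, -0.001]
ft_force: [0.6, -1.5, -0.4]
width: 0.0117
```

```bash
python3 arc.py .154 .002
```

```text
t 31.37 p [ 0.5745 -0.2555  0.18  ] f [ 0.6 -1.5 -0.4] w 0.0117 j [ 0.37  0.42 -0.03  1.58  0.01  1.14  2.18]
tcp fix [ 0.0335 -0.073   0.18  ] F [ 0.23 -1.64 -0.37]
angle now 0.15425431985491764 radius 0.16496219959662403
[-0.0, -0.0001, 0.0003]
[-0.0, -0.0001, 0.0007]
[-0.0, -0.0002, 0.001]
[-0.0, -0.0002, 0.0013]
[-0.0, -0.0003, 0.0016]
[-0.0, -0.0003, 0.002]
[-0.0, -0.0003, 0.0023]
[-0.0, -0.0004, 0.0026]
[-0.0, -0.0004, 0.0029]
[-0.0, -0.0005, 0.0033]
```

Call:
{"api": "arm_command", "payload": {
  "commands": [
    [0,[0,-0.0001,0.0003],[0,0,0]],
    [0,[0,-0.0001,0.0006],[0,0,0]],
    [0,[0,-0.0002,0.0009],[0,0,0]],
    [0,[0,-0.0002,0.0012],[0,0,0]],
    [0,[0,-0.0003,0.0015],[0,0,0]],
    [0,[0,-0.0003,0.0018],[0,0,0]],
    [0,[0,-0.0003,0.002],[0,0,0]],
    [0,[0,-0.0003,0.002],[0,0,0]],
    [0,[0,-0.0003,0.002],[0,0,0]],
    [0,[0,-0.0003,0.002],[0,0,0]]
  ]
}}

```text
time: 32.2
ee_pos: [0.5746, -0.2559, 0.178]
eef_rot: [-0.133, 0.991, 0.002, -0.001]
ft_force: [1.5, -1.2, -2.7]
width: 0.0115
```

```bash
python3 arc.py .142 .002|head -4
```

```text
t 32.2 p [ 0.5746 -0.2559  0.178 ] f [ 1.5 -1.2 -2.7] w 0.0115 j [ 0.37  0.42 -0.03  1.58  0.01  1.14  2.18]
tcp fix [ 0.0335 -0.0733  0.178 ] F [ 1.09 -1.55 -2.74]
angle now 0.14187197689712364 radius 0.16496658062555272
[-0.0, -0.0, 0.0003]
```

Still hanging (about −2 N). Expect contact ~2.5 mm lower.

Call:
{"api": "arm_command", "payload": {
  "commands": [
    [0,[0,-0.0001,0.0003],[0,0,0]],
    [0,[0,-0.0001,0.0006],[0,0,0]],
    [0,[0,-0.0002,0.0009],[0,0,0]],
    [0,[0,-0.0002,0.0012],[0,0,0]],
    [0,[0,-0.0003,0.0015],[0,0,0]],
    [0,[0,-0.0003,0.0018],[0,0,0]],
    [0,[0,-0.0003,0.002],[0,0,0]],
    [0,[0,-0.0003,0.002],[0,0,0]],
    [0,[0,-0.0003,0.002],[0,0,0]],
    [0,[0,-0.0003,0.002],[0,0,0]]
  ]
}}

```text
time: 33.03
ee_pos: [0.5746, -0.2561, 0.176]
eef_rot: [-0.133, 0.991, 0.002, -0.001]
ft_force: [1.0, -0.9, -1.5]
width: 0.0115
```

```bash
python3 arc.py .130 .002|head -4;python3 - <<'E'
from st import *
d=cam("side"); crop(d,"sd18.png",190,150,140,120,5)
st(); print(fixf())
E
```

```text
t 33.03 p [ 0.5746 -0.2561  0.176 ] f [ 1.  -0.9 -1.5] w 0.0115 j [ 0.37  0.43 -0.03  1.58  0.01  1.14  2.18]
tcp fix [ 0.0335 -0.0736  0.176 ] F [ 0.7  -1.13 -1.5 ]
angle now 0.12974913844382482 radius 0.1649688795886092
[-0.0, -0.0, 0.0003]
t 33.08 p [ 0.5746 -0.2561  0.176 ] f [ 1.4 -0.7 -1.3] w 0.0115 j [ 0.37  0.43 -0.03  1.58  0.01  1.14  2.18]
[ 1.18 -1.09 -1.3 ]
```

View pics/sd18.png

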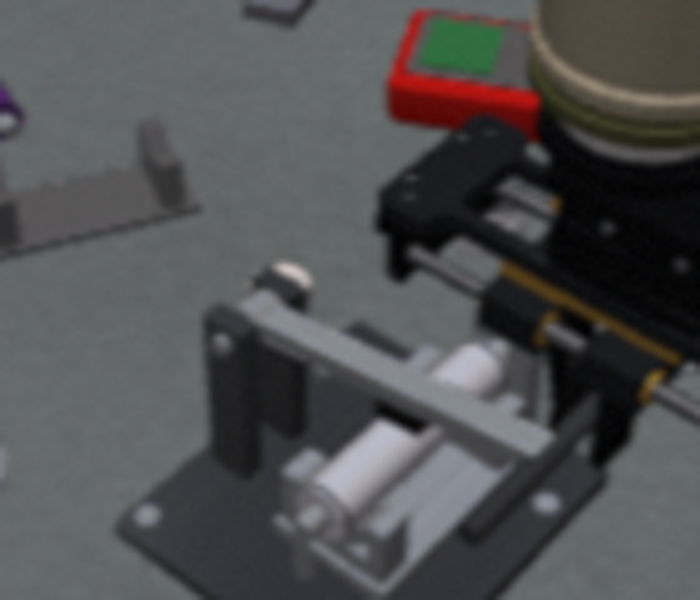

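Call:
{"api": "arm_command", "payload": {
  "commands": [
    [0,[0,0,0.0002],[0,0,0]],
    [0,[0,-0.0001,0.0004],[0,0,0]],
    [0,[0,-0.0001,0.0006],[0,0,0]],
    [0,[0,-0.0001,0.0008],[0,0,0]],
    [0,[0,-0.0001,0.001],[0,0,0]],
    [0,[0,-0.0002,0.0012],[0,0,0]],
    [0,[0,-0.0002,0.0014],[0,0,0]],
    [0,[0,-0.0002,0.0015],[0,0,0]],
    [0,[0,-0.0002,0.0015],[0,0,0]],
    [0,[0,-0.0002,0.0015],[0,0,0]]
  ]
}}

```text
time: 33.92
ee_pos: [0.5747, -0.2563, 0.1745]
eef_rot: [-0.133, 0.991, 0.002, -0.001]
ft_force: [0.3, -0.9, -0.8]
width: 0.0119
```

```bash
python3 arc.py .121 .002|head -4
```

```text
t 33.92 p [ 0.5747 -0.2563  0.1745] f [ 0.3 -0.9 -0.8] w 0.0119 j [ 0.37  0.43 -0.03  1.58  0.01  1.13  2.18]
tcp fix [ 0.0335 -0.0738  0.1745] F [ 0.07 -0.98 -0.76]
angle now 0.12054244828901708 radius 0.16497763174079672
[-0.0, -0.0, 0.0003]
```

Call:
{"api": "arm_command", "payload": {
  "commands": [
    [0,[0,0,0.0002],[0,0,0]],
    [0,[0,-0.0001,0.0004],[0,0,0]],
    [0,[0,-0.0001,0.0006],[0,0,0]],
    [0,[0,-0.0001,0.0008],[0,0,0]],
    [0,[0,-0.0001,0.001],[0,0,0]],
    [0,[0,-0.0002,0.0012],[0,0,0]],
    [0,[0,-0.0002,0.0014],[0,0,0]],
    [0,[0,-0.0002,0.0015],[0,0,0]],
    [0,[0,-0.0002,0.0015],[0,0,0]],
    [0,[0,-0.0002,0.0015],[0,0,0]]
  ]
}}

```text
time: 34.75
ee_pos: [0.5747, -0.2564, 0.1738]
eef_rot: [-0.133, 0.991, 0.002, -0.001]
ft_force: [-2.0, 0.1, 8.0]
width: 0.0117
```

```bash
python3 arc.py .112 .002|head -4
```

```text
t 34.75 p [ 0.5747 -0.2564  0.1738] f [-2.   0.1  8. ] w 0.0117 j [ 0.37  0.43 -0.03  1.59  0.01  1.13  2.18]
tcp fix [ 0.0335 -0.0739  0.1738] F [-1.95  0.62  7.95]
angle now 0.1159130773357059 radius 0.16497570501091238
[-0.0, -0.0, 0.0003]
```

Call:
{"api": "arm_command", "payload": {
  "commands": [
    [0,[0,0,-0.0003],[0,0,0]],
    [0,[0,0,-0.0007],[0,0,0]],
    [0,[0,0,-0.0007],[0,0,0]],
    [0,[0,0,-0.0007],[0,0,0]],
    [18,[0,0,-0.0007],[0,0,0]],
    [25,[0,0,-0.0007],[0,0,0]],
    [35,[0,0,-0.0007],[0,0,0]],
    [45,[0,0,-0.0007],[0,0,0]],
    [55,[0,0,-0.0007],[0,0,0]],
    [60,[0,0,-0.0007],[0,0,0]]
  ]
}}

```text
time: 35.58
ee_pos: [0.5747, -0.2564, 0.1736]
eef_rot: [-0.133, 0.991, 0.002, -0.001]
ft_force: [0.0, 0.4, -0.2]
width: 0.0406
```

```bash
python3 - <<'E'
from st import *
st(); print(fixf())
d=cam("side"); crop(d,"sd19.png",190,150,140,120,5)
w=cam("wrist"); cv2.imwrite("pics/w19.png",w["pixels"][:,:,::-1])
E
```

```text
t 35.58 p [ 0.5747 -0.2564  0.1736] f [ 0.   0.4 -0.2] w 0.0406 j [ 0.37  0.43 -0.03  1.59  0.01  1.13  2.18]
[ 0.11  0.36 -0.24]
```

View pics/sd19.png

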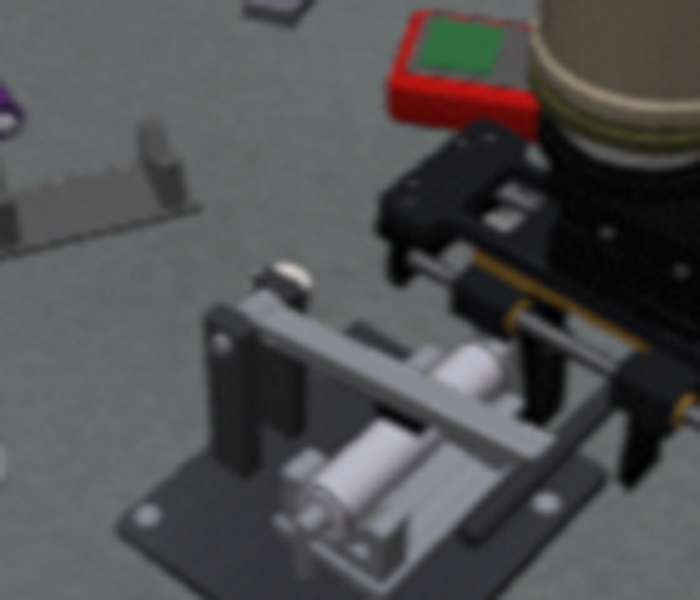

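View pics/w19.png

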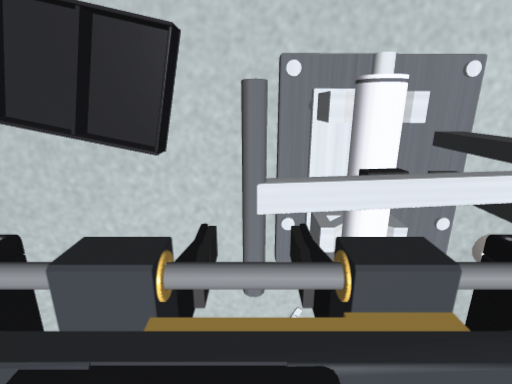

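Call:
{"api": "arm_command", "payload": {
  "commands": [
    [60,[0,0,-0.004],[0,0,0]],
    [60,[0,0,-0.012],[0,0,0]],
    [60,[0,0,-0.024],[0,0,0]],
    [60,[0,0,-0.04],[0,0,0]],
    [60,[0,0,-0.06],[0,0,0]],
    [60,[0,0,-0.085],[0,0,0]],
    [60,[0,0,-0.11],[0,0,0]],
    [60,[0,0,-0.135],[0,0,0]],
    [60,[0,0,-0.15],[0,0,0]],
    [60,[0,0,-0.155],[0,0,0]]
  ]
}}

```text
time: 36.52
ee_pos: [0.5758, -0.2573, 0.3335]
eef_rot: [-0.133, 0.991, 0.0, 0.002]
ft_force: [0.0, 0.2, -0.6]
width: 0.0524
```

```bash
python3 - <<'E'
from st import *
st(); print(fixf())
d=cam("side"); crop(d,"sd20.png",190,150,140,120,5)
w=cam("wrist"); cv2.imwrite("pics/w20.png",w["pixels"][:,:,::-1])
c=cam("scene"); cv2.imwrite("pics/sc20.png",c["pixels"][:,:,::-1])
# angle of bar from wrist image will be checked by eye; predicted pixels
a=.117
for n,cm,o,k in (("side",d,(190,150),5),):
    for x in (-.055,.055): print(n,x,(proj(cm,W(x,.09-.165*np.cos(a),.103+.165*np.sin(a)))-o)*k)
    for x in (-.072,.072): print("stub",x,(proj(cm,W(x,0,.0843))-o)*k)
E
```

```text
t 36.52 p [ 0.5758 -0.2573  0.3335] f [ 0.   0.2 -0.6] w 0.0524 j [ 0.37  0.33 -0.02  1.38  0.01  1.43  2.18]
[ 0.09  0.15 -0.6 ]
side -0.055 [469.62810888 541.27000425]
side 0.055 [622.08687229 388.54305579]
stub -0.072 [303.22273812 531.22243594]
stub 0.072 [502.15975961 349.19147361]
```

View pics/sd20.png

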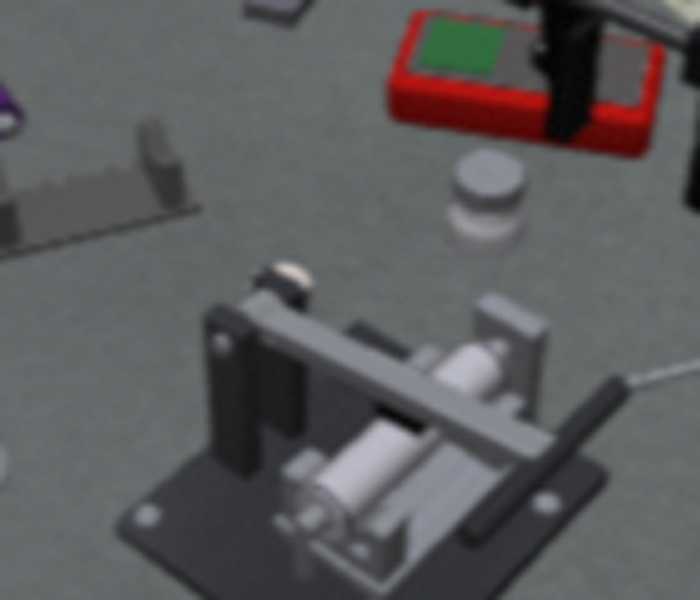

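View pics/w20.png

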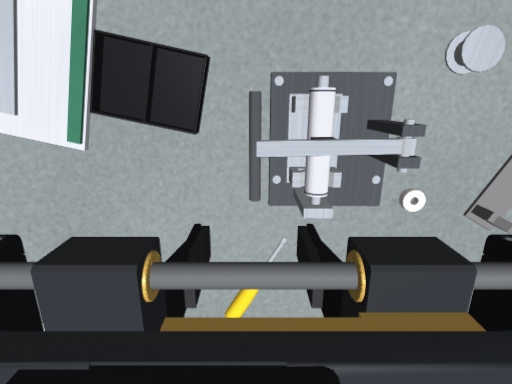

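View pics/sc20.png

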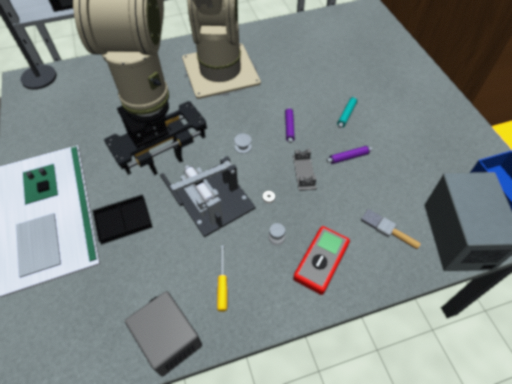

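```bash
python3 - <<'E'
from st import *
w=cam("wrist"); crop(w,"w21.png",265,65,100,160,5 if 0 else 3)
a=cv2.imread("pics/side0.png")
d=cam("side"); cv2.imwrite("pics/sd21.png",cv2.resize(d["pixels"][205:240,270:305,::-1],None,fx=14,fy=14,interpolation=cv2.INTER_CUBIC))
p,Rt=st()
for u,v in [(324,75),(316,205)]:
    q=plane(w,u,v,.0843)-np.array([*T0,0]); print(q@FX,q@FY)
for n in range(1): pass
E
```

```text
t 36.77 p [ 0.5747 -0.2568  0.3274] f [0.7 0.3 0. ] w 0.0522 j [ 0.37  0.33 -0.02  1.39  0.01  1.43  2.18]
-0.07588551781524688 0.0012014389992299332
0.07035314966914961 0.0017532481291103533
```

View pics/w21.png

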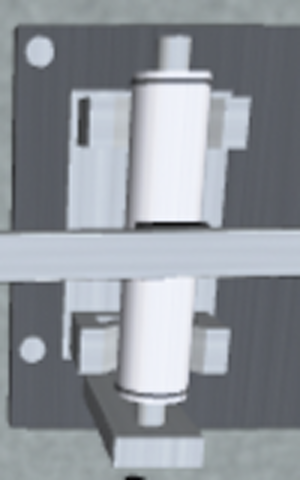

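View pics/sd21.png

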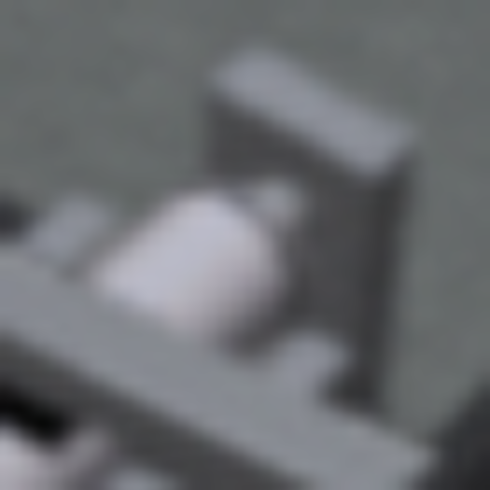

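```bash
python3 -c "
from bench import *
print(close_job())"
```

```text
the job is handed in; nothing more can be done
None
```

I finished the job and handed it in at about 37 s of the 72 s allowed. The roller lies seated in the Vs against the end stop, and the hold-down's pad rests on it.

- **Roller placement:** I took the white roller from the cradle and carried it over the hold-down arm. I lowered it by feel with the gripper tilted 20° to clear the hinge posts. The Vs turned out about 3 mm off my camera estimate, so I shifted sideways until the side force dropped. The axis seated at about 84 mm above the bench, with vertical force readings up to about 10 N.
- **Sliding home:** I slid it on a light grip until the force along the Vs rose from about 1 N to about 7 N. An extra 1 mm of commanded travel then moved it only 0.3 mm. The gripper's measured position was unchanged when I opened it.
- **Hold-down:** I brought it over by the cross-bar along its arc, with forces mostly under 3 N. The pad touched at about 0.117 rad, against about 0.126 rad predicted from the roller's height. The peak load was about 8 N, which I eased off before letting go.
- **Last checks:** The final pictures show the roller in both Vs with its stub at the stop, the arm across it, and no visible movement of the other things. The robot was clear, with about 0 N at the wrist.
- **Not confirmed:** The pictures alone cannot rule out a gap of a few tenths of a millimetre at the stop. That contact rests on the force reading and the gripper's position. The wrist-camera estimate of the roller's ends came out 2 to 4 mm off along x, beyond the roughly 2 mm calibration error.

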